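# Prove the post dead, then hold a spread snap ring at its groove

### The job

First prove the insulator post dead: pick up the orange voltage tester, point its red tip straight at the copper ball from a few centimetres away, hold it steady there for a full second, and lay it back down flat on the bench. Then take the snap-ring pliers by their blue handles, squeeze them fully so that the brass ring is spread, carry the ring over the top of the steel axle stub and slide it down to the groove. Finish holding it there: still gripped and fully spread, level, centred round the groove and touching nothing, and leave the other things on the bench where they lie.

Things in the scene. Friction and masses are not known exactly. Their poses are not given: they have to be found in the camera images.
- tester_grip (a point): grip point of the orange voltage tester, a loose straight stick 170 mm long lying on the bench (90 g): body 115 x 24 mm, 26 mm high, with a round nose ending in a red tip. The point is on the centre line, 13 mm above the underside, 65 mm ahead of the rear end, 105 mm behind the tip. x points to the tip, z up
- tester_tip (a point): end of the tester's red tip, 105 mm ahead of tester_grip on the centre line; x points out of the tip, the way the tester looks
- test_ball (a point): centre of the copper ball (30 mm diameter) at the end of the copper link on the fixed insulator post, 81 mm above the bench and 105 mm sideways (post's +y) from the axle stub's axis. The link is a flat bar 26 mm wide whose top is 84 mm above the bench
- groove (a point): middle of the groove in the upright steel axle stub on top of the fixed post (white ribbed insulator, 100 mm square foot). On the stub's axis, 108 mm above the bench; z up, y towards the copper ball. Stub 26 mm diameter, groove 21 mm diameter and 12 mm high (102 to 114 mm above the bench), stub top 20 mm above this point
- handle_mid (a point): where to grip the snap-ring pliers: midway between the two blue handles, half-way up them (handles 18 mm high), about 51 mm above the bench. x points forward to the ring, y to the left handle, z up. Handles run 40 mm to the rear and front of here. Relaxed they splay: about 50 mm over the outside here, 66 mm at their rear ends; fully squeezed they are parallel, 22 mm over the outside
- ring_centre (a point): centre of the brass snap ring's opening when spread, 138.5 mm ahead of handle_mid, same height and axes. The ring is 4 mm thick (2 mm above and below here), about 46 mm across, fast in the jaws, and opens sideways as the handles are squeezed: relaxed its two inner teeth are about 23 mm apart and do not pass the stub; fully spread it clears the stub by about 4 mm all round
- lever_left (a joint): turn of the left plier lever, rad: 0 relaxed, 0.226 fully squeezed (ring fully spread, at the stop)
- plug_c (a point): yellow safety plug, loose, 42 mm diameter, 42 mm high, to be left alone; point at half height
- cap_c (a point): dark grey rubber insulating cap, loose, 52 mm diameter, 45 mm high, to be left alone; point at half height
- bar_c (a point): loose copper link bar 120 x 26 x 6 mm lying flat, to be left alone; point at its centre
- wrench_c (a point): steel torque wrench, loose, 325 mm long, 26 mm high, to be left alone; point near its middle
- pliers: the whole pliers, loose, 180 g; origin on the underside at the pivot, 65 mm ahead of handle_mid and 11 mm below it, same axes. They lie flat on a fixed rest; below the handles is only a rib 10 mm wide on the centre line and a foot plate 50 mm wide, 6 mm high. Their spring takes about 10 N at handle_mid to squeeze fully; both handles move alike, so the middle stays put
- post: the whole fixed insulator post; origin at the middle of its foot, on the bench
- tester: the whole voltage tester; origin on its underside, 20 mm ahead of tester_grip; same axes
Mind the look-alikes: they are no part of the job. Of the things that look like the tester, the largest one is meant. Leave any pink look-alike of the pliers alone.

How it is judged:
By the outcome, as a careful person would: the job done as asked, in the order asked, and still so for the second after the job is handed in, while the arm keeps its last pose, push and grip.
It also fails if it takes over 58 s, if anything falls off the work surface, if the arm or the gripper's body presses on something with over 40 N, if the wrist force passes 120 N, or if a joint passes its speed limit or range.

### The arm

A 6-joint arm with a two-finger parallel gripper is mounted at the origin on the work surface. World frame = base frame: x ahead of the robot, y to its left, z up, the work surface at z = 0. Lengths are in m, angles in rad, forces in N, time in s.
With the tool pointing down it reaches from about 0.425 to 0.95 m from the base axis. Payload 3.5 kg.
Tool frame: the origin (TCP) lies on the mounting face of the last link; the fingertips stand 173 mm ahead of it and the grasp point (between the pads) lies 155 mm ahead of it; z points along the fingers, x is the direction in which the jaws open and shut, and the axes are right-handed (so a half turn about z gives the same grasp; the last joint's range is limited). The gripper opens to 85 mm and grips with 20 to 120 N. Pads are 22 mm wide; open, the fingers measure 114 mm over their backs; the gripper's body (76 mm by 85 mm) begins 54 mm behind the grasp point. The pads swing forward as they close: fully open they stand 13 mm farther back than shut.
Start: joints at [1.114, 0.286, 1.577, -0, 1.279, -0.15], TCP at [0.204, 0.643, 0.405] pointing down, gripper open.
Joint ranges: [-2.77, 2.77], [-0.9, 2.22], [0.21, 2.48], [-1.53, 4.67], [0.24, 2.81], [-2.84, 2.84]. Speed limits (rad/s): [2.79, 2.79, 3.14, 3.14, 3.14, 3.14].

### API

Orientations are given as a unit quaternion [x, y, z, w].
In Python, from plant import get_state, read_camera, sign_off gives the robot as it stands.
- The arm moves only by the shell command python3 -m jog 'ROWS' [FORCE]. ROWS is JSON, a list of rows, each an object of numbers: "grip": the closure, from 0 (fully open) to 1 (shut); "x", "y", "z": the shift along the tool's x, y, z in mm; "rx", "ry", "rz": the turn, a rotation vector about the tool's x, y, z in degrees. A call has 1 to 8 rows; each row shifts and turns the commanded pose from where the row before left it, along the tool's axes as they then stand; what a row does not reach is not made up. A row lasts 1/12 s, in which the tool goes at most 41.7 mm and 7.16 degrees, less where a joint would pass 70% of its speed; a pose out of reach is approached as far as the arm can. A call with a gripper value outside its range is refused whole. The fingers move at their own pace and stop on an object; FORCE is the grip in N (left out, the last holds). Time passes only in rows, so rows that do not move let the fingers close. It gives the time, the measured TCP pose, the force and the opening at its end, in the units of the state.
- get_state(): the state, without advancing time (a new reading comes with each control period).
- read_camera(name): name is "scene" or "side" or "wrist"; returns a dict with "frame" (480x640x3 uint8, red, green, blue), "intrinsics" (3x3 intrinsics, pixels), "R" (3x3) and "t" (3): a world point X has camera coordinates R X + t. Camera axes: x right, y down, z forward; pixel columns grow to the right and rows downward; lengths in m; the calibration is good to about 2 mm. A picture is of the moment at which its call begins. There is no depth.
- sign_off(): hands the job in, once; it reports no verdict.
The state is a dict: "time": time; "qpos": joint angles; "dq": joint speeds; "joint_efforts": joint torques, N m; "eef_pos": TCP position; "tcp_rot": TCP orientation; "contact_force": force on the tool from outside, world axes, zero at the start; "wrist_torque": the same for the moment, N m; "opening": opening from 0.0 (shut) to 1.0 (fully open).
Only numpy, scipy, OpenCV 4.12 (cv2) and the standard library are available. Lean on these libraries where they do the work, as an engineer would, in place of code of your own. Each camera call takes 0.05 s, during which the arm holds its last target.

## Working session

There is one attempt and no reset: what is moved stays moved. The work goes in short steps, Python scripts to look and compute and a shell command to move; the robot and the scene stay as the last step left them, time stands still between calls to the robot, and variables do not carry over. Pictures are saved under pics/ and viewed, and the job is handed in when it is done.

```bash
mkdir -p pics; ls; python3 - <<'E'
from plant import get_state, read_camera
import cv2
s=get_state()
for k,v in s.items(): print(k,v)
for n in ["scene","side","wrist"]:
    c=read_camera(n); cv2.imwrite(f"pics/{n}0.png",c["frame"][:,:,::-1])
    print(n,c["intrinsics"],c["R"],c["t"])
E
```

```text
pics
time 0.0
qpos [ 1.11401972e+00  2.87208365e-01  1.57816473e+00 -3.72048951e-05
  1.27859290e+00 -1.49988965e-01]
dq [ 0.00064815 -0.00099245  0.00065404 -0.00084701 -0.00025316 -0.00096069]
joint_efforts [ 1.17844385e-03 -4.05970752e+01 -2.92634082e+01 -4.64380662e-05
  5.59118431e-03  1.17551724e-05]
eef_pos [0.20370707 0.64327237 0.40332486]
tcp_rot [ 8.06841293e-01  5.90767060e-01 -1.04321112e-03  5.65879529e-04]
contact_force [ 0.19779935  0.03716512 -1.04083418]
wrist_torque [-0.00149322 -0.03059239 -0.06369015]
opening 1.0012669788177586
scene [[526.09077732   0.         325.698516  ]
 [  0.         526.09077732 245.71325076]
 [  0.           0.           1.        ]] [[-0.74457563  0.6675368   0.00132572]
 [ 0.51356378  0.57409942 -0.63770064]
 [-0.42644973 -0.47413552 -0.77028315]] [ 0.42957874 -0.20942793  1.41351429]
side [[472.59602038   0.         314.92358481]
 [  0.         472.59602038 235.74088596]
 [  0.           0.           1.        ]] [[ 0.83380455 -0.55200975  0.00743012]
 [-0.339844   -0.52384405 -0.7810848 ]
 [ 0.43505865  0.64874698 -0.62438075]] [-0.49547801  0.24064102  0.86720195]
wrist [[425.97488825   0.         320.91644563]
 [  0.         425.97488825 240.17709714]
 [  0.           0.           1.        ]] [[ 0.30212088  0.95326867 -0.0013455 ]
 [ 0.91990142 -0.29117499  0.26267568]
 [ 0.25000872 -0.08059753 -0.96488324]] [-0.6748616  -0.03497616  0.37817283]
```

View pics/scene0.png

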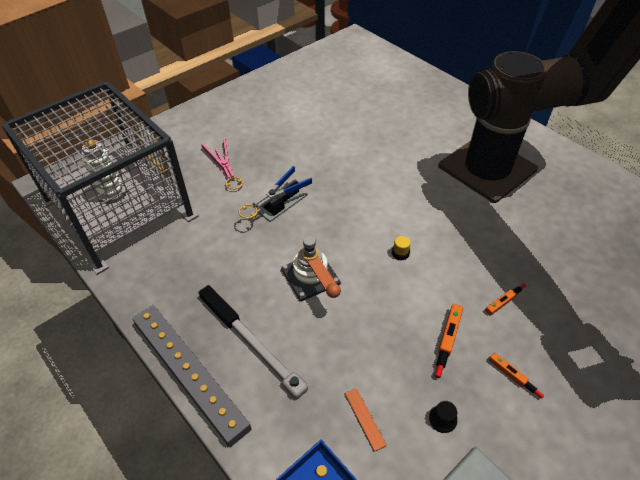

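View pics/side0.png

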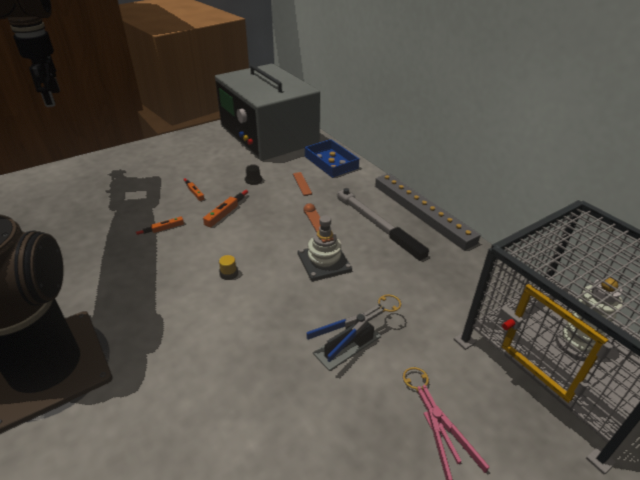

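View pics/wrist0.png

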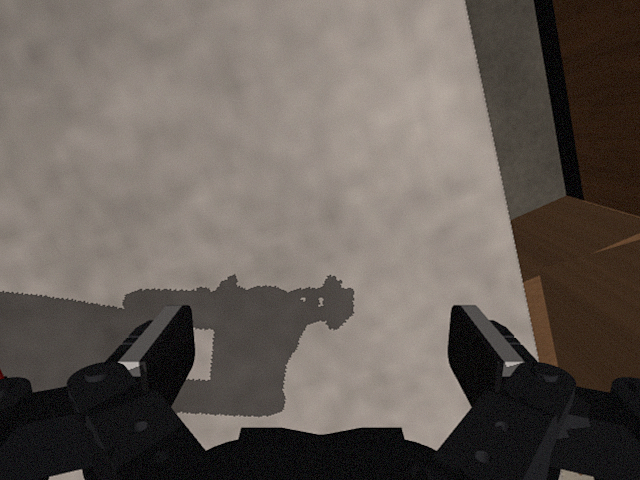

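The scene camera shows the following, with pixel positions:
- **Orange testers:** A (449,341) is the largest. B (506,298) and C (516,375) are smaller.
- **Pliers:** the blue-handled pair is at (280,195), and the pink look-alike is at (225,165).
- **Post:** the real one is at (311,265) with its ball at (333,290). A look-alike post sits inside the cage at (100,165).

I choose tester A, the blue pliers and the free-standing post, and check them in close crops.

```bash
cat > h.py <<'E'
import numpy as np, cv2
from plant import get_state, read_camera
from scipy.spatial.transform import Rotation as Ro
def cam(n): return read_camera(n)
def proj(c,X):
    p=c["intrinsics"]@(c["R"]@np.asarray(X,float)+c["t"]); return p[:2]/p[2]
def onplane(c,uv,z):
    d=c["R"].T@np.linalg.solve(c["intrinsics"],[uv[0],uv[1],1.]); o=-c["R"].T@c["t"]
    return o+d*(z-o[2])/d[2]
def tri(cs,uvs):
    P=[c["intrinsics"]@np.c_[c["R"],c["t"]] for c in cs]
    X=cv2.triangulatePoints(P[0],P[1],np.array(uvs[0],float).reshape(2,1),np.array(uvs[1],float).reshape(2,1)).ravel()
    X=X[:3]/X[3]
    return X,[np.round(proj(c,X)-uv,1) for c,uv in zip(cs,uvs)]
def crop(img,x0,y0,w,h,s,name):
    cv2.imwrite("pics/"+name,cv2.resize(img[y0:y0+h,x0:x0+w,::-1],None,fx=s,fy=s,interpolation=cv2.INTER_CUBIC))
E
python3 - <<'E'
from h import *
import pickle
a=cam("scene");b=cam("side"); pickle.dump((a,b),open("c.pkl","wb"))
A,B=a["frame"],b["frame"]
def t(img,x,y): return cv2.resize(img[y:y+100,x:x+133],(798,600),interpolation=cv2.INTER_CUBIC)
crop(A,420,275,133,100*1+33,4.5,"s_test.png")
crop(B,130,170,133,100,6,"d_test.png")
crop(A,220,155,110,80,7,"s_pl.png")
crop(B,295,285,120,85,6,"d_pl.png")
crop(A,270,225,90,85,7,"s_post.png")
crop(B,285,195,90,85,7,"d_post.png")
E
```

```text
(no output)
```

View pics/s_test.png

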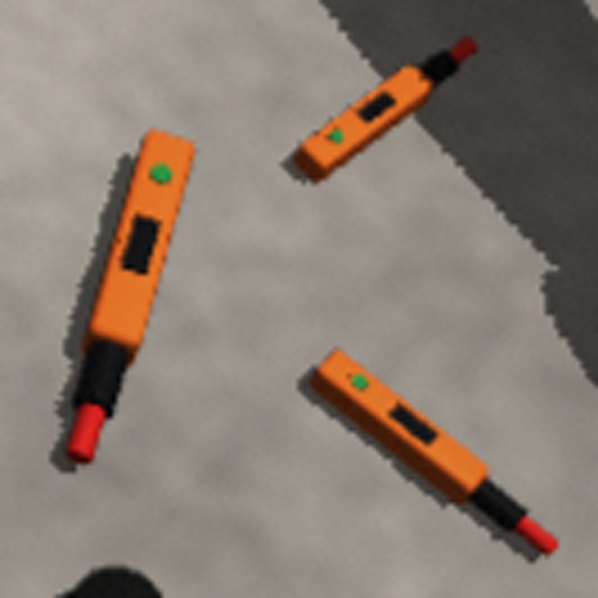

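View pics/d_test.png

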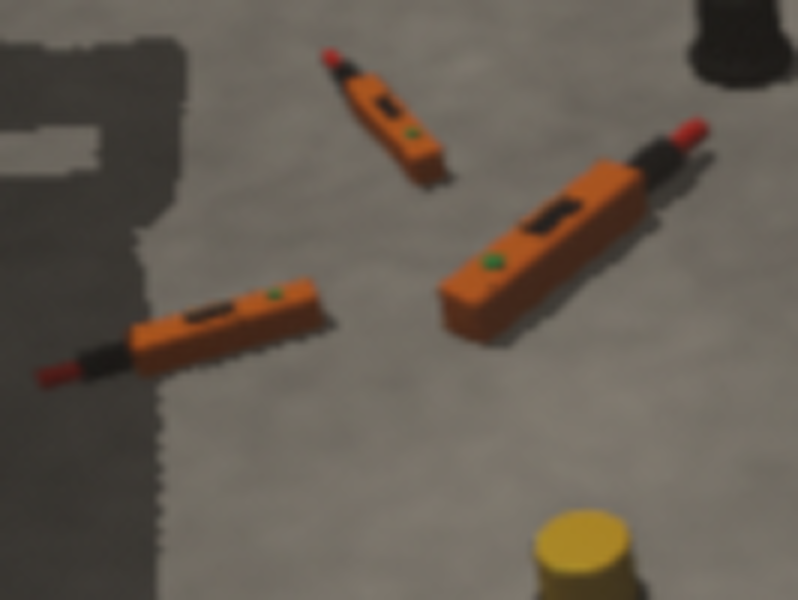

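View pics/s_pl.png

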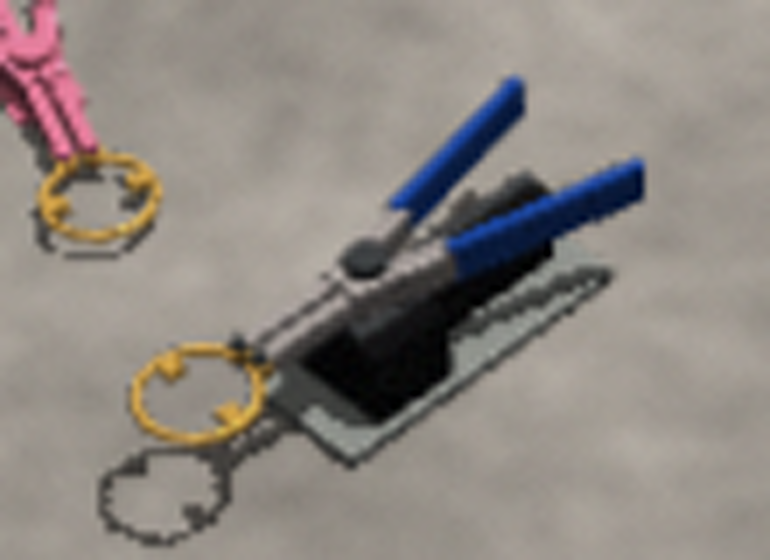

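View pics/d_pl.png

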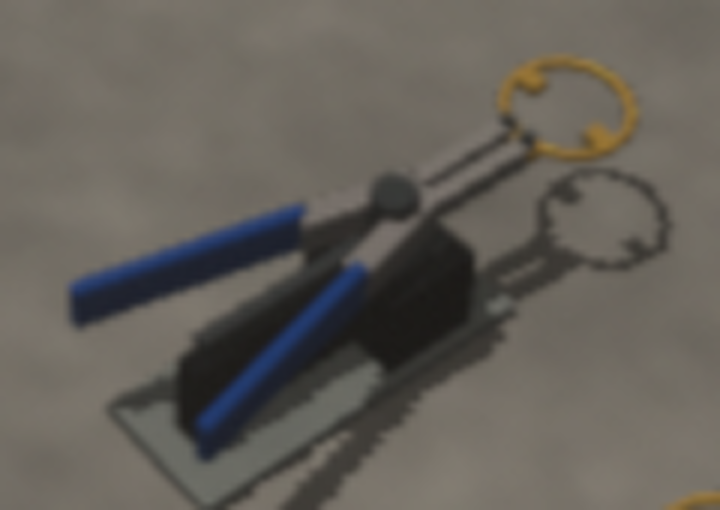

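View pics/s_post.png

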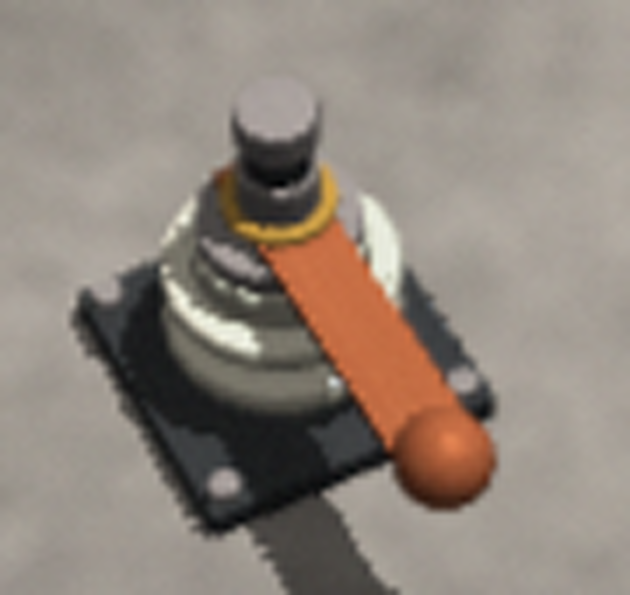

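View pics/d_post.png

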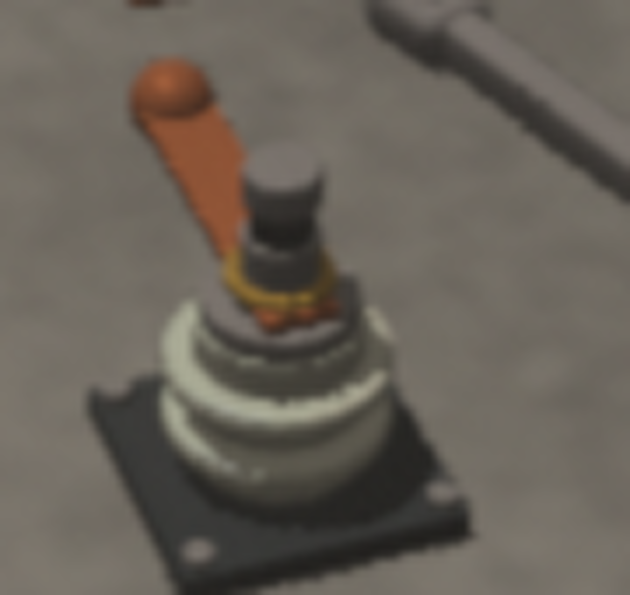

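The crops confirm the choices: tester A is clearly the biggest, with its tip at about (438,376). The blue pliers lie on their rest and the post has its ball. Now I turn pixels into positions.

```bash
cat > m.py <<'E'
from h import *
import pickle
a,b=pickle.load(open("c.pkl","rb"))
S=lambda x,y,ox,oy,s: np.array([(x+.5)/s-.5+ox,(y+.5)/s-.5+oy])
pts={
"t_rearL":(S(147,131,420,275,4.5),S(440,290,130,170,6)),
"t_rearR":(S(196,148,420,275,4.5),None),
"t_tip":(S(83,457,420,275,4.5),S(706,127,130,170,6)),
"stubtop":(S(278,107,270,225,7),S(285,170,285,195,7)),
"ball":(S(446,456,270,225,7),S(172,90,285,195,7)),
"ring":(S(200,393,220,155,7),S(568,108,295,285,6)),
"pivot":(S(363,256,220,155,7),S(396,190,295,285,6)),
"h1":(S(516,82,220,155,7),S(205,430,295,285,6)),
"h2":(S(641,167,220,155,7),S(74,290,295,285,6)),
}
E
python3 - <<'E'
from m import *
for k,(p,q) in pts.items():
    if q is None: continue
    print(k,*[np.round(v,4) for v in tri((a,b),(p,q))])
T=lambda x,y:S(x,y,420,275,4.5)
print("tester top z=.026 scene", [np.round(onplane(a,T(*p),.026)[:2],4) for p in((147,131),(196,148),(92,332),(135,350))], onplane(a,T(83,457),.013))
U=lambda x,y:S(x,y,130,170,6)
print("side", [np.round(onplane(b,U(*p),.026)[:2],4) for p in((440,290),(484,308),(602,160),(645,182))], onplane(b,U(706,127),.013))
for n,z in (("stubtop",.128),("ball",.081),("ring",.051),("h1",.06),("h2",.06),("pivot",.056)):
    print(n, np.round(onplane(a,pts[n][0],z),4),np.round(onplane(b,pts[n][1],z),4))
E
```

```text
t_rearL [0.4182 0.2294 0.0267] [[ 2.5 -0.9]
 [ 2.7  0.8]]
t_tip [0.5692 0.31   0.0134] [[-1.9  0.5]
 [-1.7 -0.4]]
stubtop [ 0.5886 -0.0416  0.1267] [[-1.2  0.1]
 [-1.4 -0.1]]
ball [0.6155 0.0626 0.0847] [[-1.   0.1]
 [-1.  -0.1]]
ring [ 0.5965 -0.2555  0.0515] [[-0.9 -0. ]
 [-1.4  0.1]]
pivot [ 0.5213 -0.2605  0.0628] [[-0.7  0. ]
 [-1.1  0. ]]
h1 [ 0.4218 -0.2989  0.0571] [[-0.8  0.1]
 [-1.4 -0.1]]
h2 [ 0.4177 -0.2348  0.0575] [[-0.8  0.1]
 [-1.4 -0.1]]
tester top z=.026 scene [array([0.4235, 0.2271]), array([0.4139, 0.2483]), array([0.5235, 0.2784]), array([0.5162, 0.2966])] [0.56538898 0.31169482 0.013     ]
side [array([0.4142, 0.2372]), array([0.4245, 0.2156]), array([0.5131, 0.289 ]), array([0.5215, 0.263 ])] [0.572381   0.30612983 0.013     ]
stubtop [ 0.5873 -0.0394  0.128 ] [ 0.59  -0.045  0.128]
ball [0.612  0.0619 0.081 ] [0.6202 0.0653 0.081 ]
ring [ 0.5947 -0.2544  0.051 ] [ 0.5993 -0.2565  0.051 ]
h1 [ 0.4222 -0.2953  0.06  ] [ 0.4224 -0.3021  0.06  ]
h2 [ 0.4177 -0.2316  0.06  ] [ 0.4186 -0.2382  0.06  ]
pivot [ 0.5161 -0.2652  0.056 ] [ 0.5272 -0.2571  0.056 ]
```

```bash
cat > plan.py <<'E'
from h import *
# plan: from state (pos,xangle) to target, tool kept pointing down. prints rows
def plan(p0,phi0,p1,phi1,n):
    p0=np.array(p0,float);p1=np.array(p1,float)
    d=(p1-p0)/n*1000; dphi=(phi1-phi0)/n
    phi=phi0
    out=[]
    for i in range(n):
        c,s=np.cos(np.radians(phi)),np.sin(np.radians(phi))
        out.append(dict(x=round(d[0]*c+d[1]*s,1),y=round(d[0]*s-d[1]*c,1),z=round(-d[2],1),rz=round(-dphi,2)))
        phi+=dphi
    import json
    for i in range(0,n,8): print(json.dumps(out[i:i+8]))
def here():
    s=get_state(); R=Ro.from_quat(s["tcp_rot"]).as_matrix()
    phi=np.degrees(np.arctan2(R[1,0],R[0,0]))
    print("t",round(s["time"],2),"pos",np.round(s["eef_pos"],4),"phi",round(phi,2),"tilt",np.round(R[:2,2],4),"F",np.round(s["contact_force"],1),"op",round(s["opening"],3))
    return s["eef_pos"],phi,R
E
python3 - <<'E'
from m import *
from plan import *
p,phi,R=here()
w=cam("wrist"); s=get_state()
print("cam in tool", R.T@(-w["R"].T@w["t"]-s["eef_pos"]), "\n",w["R"]@R)
for n,u in (("plug",(402,255)),("cap",(444,425)),("B rear",(488,311)),("C rear",(491,356)),("C mid",(516,375)),("bar",(365,418)),("wr head",(295,385)),("wr mid",(250,340))):
    print(n,np.round(onplane(a,u,0.0)[:2],3))
plan(p,phi,(0.477,0.264,0.33),116.4,13)
E
```

```text
t 0.25 pos [0.2038 0.6434 0.404 ] phi 72.42 tilt [-0.0005 -0.0011] F [ 0.4 -0.9 -0.4] op 1.0
cam in tool [ 0.00062425 -0.06543008  0.03051998] 
 [[ 9.99999655e-01  1.40956794e-04 -8.18549135e-04]
 [-3.51263891e-04  9.64798974e-01 -2.62988244e-01]
 [ 7.52665386e-04  2.62988441e-01  9.64798691e-01]]
plug [0.388 0.055]
cap [0.625 0.38 ]
B rear [0.364 0.282]
C rear [0.446 0.351]
C mid [0.443 0.409]
bar [0.724 0.273]
wr head [0.779 0.137]
wr mid [ 0.785 -0.001]
[{"x": -21.5, "y": 28.8, "z": 5.7, "rz": -3.38}, {"x": -23.1, "y": 27.5, "z": 5.7, "rz": -3.38}, {"x": -24.7, "y": 26.1, "z": 5.7, "rz": -3.38}, {"x": -26.2, "y": 24.6, "z": 5.7, "rz": -3.38}, {"x": -27.6, "y": 23.0, "z": 5.7, "rz": -3.38}, {"x": -28.9, "y": 21.4, "z": 5.7, "rz": -3.38}, {"x": -30.1, "y": 19.6, "z": 5.7, "rz": -3.38}, {"x": -31.3, "y": 17.8, "z": 5.7, "rz": -3.38}]
[{"x": -32.2, "y": 15.9, "z": 5.7, "rz": -3.38}, {"x": -33.1, "y": 14.0, "z": 5.7, "rz": -3.38}, {"x": -33.9, "y": 12.0, "z": 5.7, "rz": -3.38}, {"x": -34.5, "y": 10.0, "z": 5.7, "rz": -3.38}, {"x": -35.1, "y": 7.9, "z": 5.7, "rz": -3.38}]
```

```bash
python3 -m jog '[{"x":-21.5,"y":29,"z":5.5,"rz":-3.4},{"x":-23,"y":27.5,"z":5.5,"rz":-3.4},{"x":-24.5,"y":26,"z":5.5,"rz":-3.4},{"x":-26,"y":24.5,"z":5.5,"rz":-3.4},{"x":-27.5,"y":23,"z":5.5,"rz":-3.4},{"x":-29,"y":21.5,"z":5.5,"rz":-3.4},{"x":-30,"y":19.5,"z":6,"rz":-3.4},{"x":-31.5,"y":18,"z":6,"rz":-3.4}]'
python3 -m jog '[{"x":-32,"y":16,"z":6,"rz":-3.4},{"x":-33,"y":14,"z":6,"rz":-3.4},{"x":-34,"y":12,"z":6,"rz":-3.3},{"x":-34.5,"y":10,"z":6,"rz":-3.3},{"x":-35,"y":8,"z":6,"rz":-3.3},{"x":0}]'
python3 - <<'E'
from plan import *
import pickle
p,phi,R=here()
w=cam("wrist"); pickle.dump((w,p,R),open("w1.pkl","wb"))
cv2.imwrite("pics/w1.png",w["frame"][:,:,::-1])
E
```

```text
t 0.3 pos [0.2038 0.6434 0.4043] phi 72.42 tilt [-0.0003 -0.0007] F [-0.5 -0.6  0.1] op 1.0$[0]: bad value
$[0]: bad value
```

View pics/w1.png

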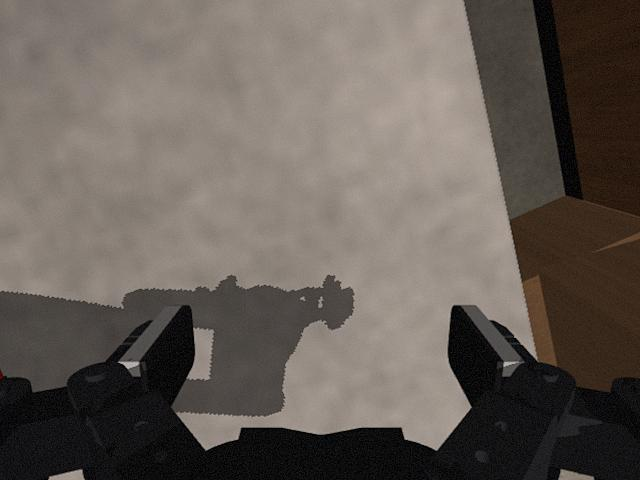

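The call was refused and nothing moved. The rows may need every key, so I test with a minimal null row.

```bash
python3 -m jog '[{"grip":0,"x":0,"y":0,"z":0,"rx":0,"ry":0,"rz":-1}]'; python3 -m jog '[{"grip":0,"z":1}]'
```

```text
time: 0.43
eef_pos: [0.2038, 0.6435, 0.4046]
tcp_rot: [0.801, 0.598, -0.0, 0.0]
contact_force: [-0.2, -0.0, 0.1]
opening: 0.998$[0]: bad value
```

All seven keys are required.

```bash
python3 -m jog '[{"grip":0,"x":-21.5,"y":29,"z":5.5,"rx":0,"ry":0,"rz":-3.3},{"grip":0,"x":-23,"y":27.5,"z":5.5,"rx":0,"ry":0,"rz":-3.3},{"grip":0,"x":-24.5,"y":26,"z":5.5,"rx":0,"ry":0,"rz":-3.3},{"grip":0,"x":-26,"y":24.5,"z":5.5,"rx":0,"ry":0,"rz":-3.3},{"grip":0,"x":-27.5,"y":23,"z":5.5,"rx":0,"ry":0,"rz":-3.3},{"grip":0,"x":-29,"y":21.5,"z":5.5,"rx":0,"ry":0,"rz":-3.3},{"grip":0,"x":-30,"y":19.5,"z":6,"rx":0,"ry":0,"rz":-3.3},{"grip":0,"x":-31.5,"y":18,"z":6,"rx":0,"ry":0,"rz":-3.3}]'
python3 -m jog '[{"grip":0,"x":-32,"y":16,"z":6,"rx":0,"ry":0,"rz":-3.3},{"grip":0,"x":-33,"y":14,"z":6,"rx":0,"ry":0,"rz":-3.3},{"grip":0,"x":-34,"y":12,"z":6,"rx":0,"ry":0,"rz":-3.3},{"grip":0,"x":-34.5,"y":10,"z":6,"rx":0,"ry":0,"rz":-3.3},{"grip":0,"x":-35,"y":8,"z":6,"rx":0,"ry":0,"rz":-3.3},{"grip":0,"x":0,"y":0,"z":0,"rx":0,"ry":0,"rz":0}]'
python3 - <<'E'
from plan import *
import pickle
p,phi,R=here()
w=cam("wrist"); pickle.dump((w,p,R),open("w1.pkl","wb"))
cv2.imwrite("pics/w1.png",w["frame"][:,:,::-1])
E
```

```text
time: 1.1
eef_pos: [0.3757, 0.4112, 0.3598]
tcp_rot: [0.642, 0.766, 0.0, 0.0]
contact_force: [0.3, -0.2, -1.0]
opening: 0.999
time: 1.6
eef_pos: [0.4833, 0.2633, 0.3289]
tcp_rot: [0.529, 0.849, -0.001, 0.001]
contact_force: [0.4, 0.8, 0.3]
opening: 0.996
t 1.6 pos [0.4833 0.2633 0.3289] phi 116.15 tilt [ 0.0003 -0.0022] F [0.4 0.8 0.3] op 0.996
```

View pics/w1.png

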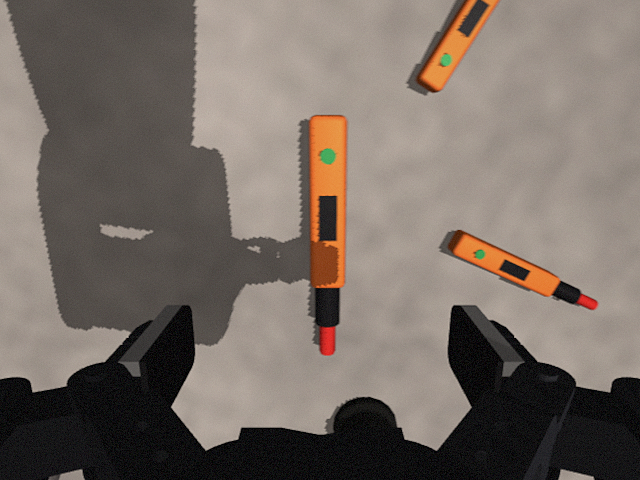

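The wrist view shows the big tester upright in the image: rear edge at row 116, front of body at row 288, tip end at (327,355), width from column 310 to 347.

```bash
python3 - <<'E'
from plan import *
import pickle
w,p,R=pickle.load(open("w1.pkl","rb"))
c=[onplane(w,u,.026) for u in((310.5,115.5),(346.5,115.5),(310.5,287.5),(346,287.5))]
print(np.round(c,4)); tip=onplane(w,(327.5,355),.013); print("tip",tip)
r=(c[0]+c[1])/2;f=(c[2]+c[3])/2
print("width",np.linalg.norm(c[0]-c[1]),np.linalg.norm(c[2]-c[3]),"len",np.linalg.norm(f-r))
print("tot",np.linalg.norm((tip-r)[:2]))
d=(tip-r)[:2];d/=np.linalg.norm(d);print("ang",np.degrees(np.arctan2(d[1],d[0])),"body ang",np.degrees(np.arctan2(*(f-r)[1::-1])))
g=tip[:2]-.105*d; print("grip",g, r[:2]+.065*d)
print("tool-frame offset mm",np.round(R.T@(np.r_[g,0]-np.r_[p[:2],0])*1000,1))
E
```

```text
[[0.4232 0.2259 0.026 ]
 [0.4135 0.2458 0.026 ]
 [0.5249 0.275  0.026 ]
 [0.5142 0.2968 0.026 ]]
tip [0.5727831  0.31192614 0.013     ]
width 0.02211452971378453 0.02428155464927249 len 0.11293219674544344
tot 0.17218422117882146
ang 26.22580720113258 body ang 26.320274567638375
grip [0.47859186 0.2655256 ] [0.47663248 0.26456037]
tool-frame offset mm [ 4.  -3.2 -0. ]
```

```bash
python3 -m jog '[{"grip":0,"x":4,"y":-4,"z":25,"rx":0,"ry":0,"rz":0},{"grip":0,"x":0,"y":0,"z":30,"rx":0,"ry":0,"rz":0},{"grip":0,"x":0,"y":0,"z":35,"rx":0,"ry":0,"rz":0},{"grip":0,"x":0,"y":0,"z":30,"rx":0,"ry":0,"rz":0},{"grip":0,"x":0,"y":0,"z":15,"rx":0,"ry":0,"rz":0},{"grip":0,"x":0,"y":0,"z":8,"rx":0,"ry":0,"rz":0},{"grip":0,"x":0,"y":0,"z":4,"rx":0,"ry":0,"rz":0},{"grip":0,"x":0,"y":0,"z":0,"rx":0,"ry":0,"rz":0}]' 40
python3 - <<'E'
from plan import *
here()
w=cam("wrist");cv2.imwrite("pics/w2.png",w["frame"][:,:,::-1])
E
```

```text
time: 2.32
eef_pos: [0.4751, 0.2699, 0.1828]
tcp_rot: [0.527, 0.85, 0.0, -0.0]
contact_force: [-0.5, 0.3, 0.1]
opening: 1.001
t 2.32 pos [0.4751 0.2699 0.1828] phi 116.37 tilt [-0.0001  0.0001] F [-0.5  0.3  0.1] op 1.001
```

View pics/w2.png

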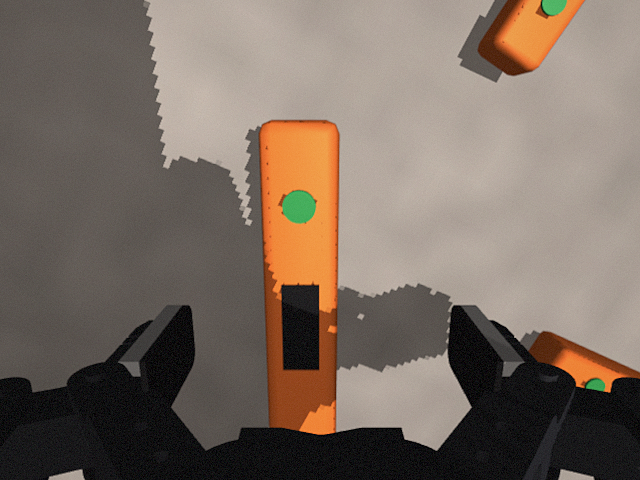

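```bash
python3 -m jog '[{"grip":0,"x":-3,"y":0,"z":2,"rx":0,"ry":0,"rz":0},{"grip":0,"x":-3,"y":0,"z":2,"rx":0,"ry":0,"rz":0},{"grip":0,"x":0,"y":0,"z":0,"rx":0,"ry":0,"rz":0}]' 40
python3 - <<'E'
from plan import *
here()
w=cam("wrist");cv2.imwrite("pics/w3.png",w["frame"][:,:,::-1])
s=get_state();print(s["dq"]);here()
R=Ro.from_quat(s["tcp_rot"]).as_matrix()
for u in ((262,150),(338,150)): print((R.T@(onplane(w,u,.026)-s["eef_pos"]))*1000)
E
```

```text
time: 2.62
eef_pos: [0.4785, 0.2636, 0.1795]
tcp_rot: [0.528, 0.849, 0.001, 0.001]
contact_force: [-0.2, -0.1, -0.7]
opening: 1.001
t 2.62 pos [0.4785 0.2636 0.1795] phi 116.3 tilt [0.0017 0.0004] F [-0.2 -0.1 -0.7] op 1.001
[0.00313534 0.00228011 0.00474855 0.002417   0.00119003 0.00238348]
t 2.67 pos [0.4784 0.2637 0.1794] phi 116.29 tilt [0.0012 0.0004] F [-0.1 -0.6 -0. ] op 0.999
[-17.02587724 -57.92360613 153.32863688]
[  4.5018964  -57.92433077 153.3246139 ]
```

View pics/w3.png

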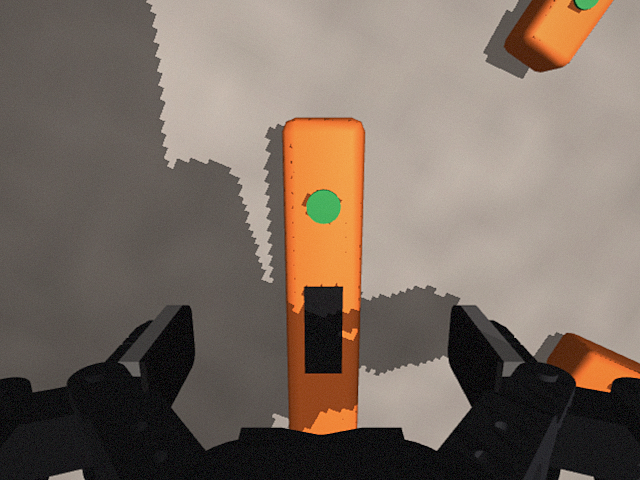

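The tester is now centred between the fingers (columns 285–362, finger midpoint 320). I lower slightly, close, and lift.

```bash
python3 -m jog '[{"grip":0.5,"x":0,"y":0,"z":2,"rx":0,"ry":0,"rz":0},{"grip":1,"x":0,"y":0,"z":0,"rx":0,"ry":0,"rz":0},{"grip":1,"x":0,"y":0,"z":0,"rx":0,"ry":0,"rz":0},{"grip":1,"x":0,"y":0,"z":0,"rx":0,"ry":0,"rz":0},{"grip":1,"x":0,"y":0,"z":0,"rx":0,"ry":0,"rz":0},{"grip":1,"x":0,"y":0,"z":0,"rx":0,"ry":0,"rz":0},{"grip":1,"x":0,"y":0,"z":0,"rx":0,"ry":0,"rz":0}]' 50
python3 - <<'E'
from plan import *
here()
w=cam("wrist");cv2.imwrite("pics/w4.png",w["frame"][:,:,::-1])
E
```

```text
time: 3.25
eef_pos: [0.478, 0.264, 0.1769]
tcp_rot: [0.528, 0.85, 0.0, 0.0]
contact_force: [0.4, 0.6, 0.6]
opening: 0.27
t 3.25 pos [0.478  0.264  0.1769] phi 116.33 tilt [0.0004 0.0002] F [0.4 0.6 0.6] op 0.27
```

View pics/w4.png

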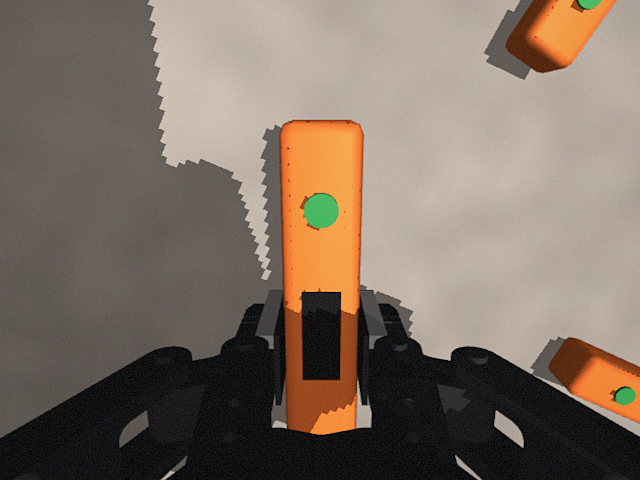

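Gripped: opening 0.27 is 23 mm. Now I work out the transit to pointing at the ball.

```bash
python3 - <<'E'
from plan import *
p,phi,R=here()
w=cam("wrist")
for u in ((282,124),(361,124)): print((R.T@(onplane(w,u,.026)-p))*1000)
th=-75;b=np.array([.6155,.063]);d=np.array([np.cos(np.radians(th)),np.sin(np.radians(th))])
g=b-.153*d;print(g)
plan((p[0],p[1],.217),phi,(g[0],g[1],.245),th+90,15)
E
```

```text
t 3.3 pos [0.4781 0.264  0.1769] phi 116.32 tilt [0.0005 0.0002] F [-1.3  0.2  1.1] op 0.269
[-10.81832288 -65.22088953 150.88066905]
[ 10.75566272 -65.21917918 150.87978957]
[0.57590069 0.21078665]
[{"x": -6.1, "y": 4.3, "z": -1.9, "rz": 6.75}, {"x": -5.5, "y": 5.0, "z": -1.9, "rz": 6.75}, {"x": -4.9, "y": 5.6, "z": -1.9, "rz": 6.75}, {"x": -4.2, "y": 6.1, "z": -1.9, "rz": 6.75}, {"x": -3.5, "y": 6.6, "z": -1.9, "rz": 6.75}, {"x": -2.7, "y": 6.9, "z": -1.9, "rz": 6.75}, {"x": -1.8, "y": 7.2, "z": -1.9, "rz": 6.75}, {"x": -1.0, "y": 7.4, "z": -1.9, "rz": 6.75}]
[{"x": -0.1, "y": 7.4, "z": -1.9, "rz": 6.75}, {"x": 0.8, "y": 7.4, "z": -1.9, "rz": 6.75}, {"x": 1.6, "y": 7.2, "z": -1.9, "rz": 6.75}, {"x": 2.5, "y": 7.0, "z": -1.9, "rz": 6.75}, {"x": 3.3, "y": 6.7, "z": -1.9, "rz": 6.75}, {"x": 4.0, "y": 6.2, "z": -1.9, "rz": 6.75}, {"x": 4.7, "y": 5.7, "z": -1.9, "rz": 6.75}]
```

```bash
python3 -m jog '[{"grip":1,"x":0,"y":0,"z":-10,"rx":0,"ry":0,"rz":0},{"grip":1,"x":0,"y":0,"z":-15,"rx":0,"ry":0,"rz":0},{"grip":1,"x":0,"y":0,"z":-15,"rx":0,"ry":0,"rz":0},{"grip":1,"x":-6,"y":4.3,"z":-2,"rx":0,"ry":0,"rz":5},{"grip":1,"x":-5.5,"y":5,"z":-2,"rx":0,"ry":0,"rz":6.5},{"grip":1,"x":-5,"y":5.5,"z":-2,"rx":0,"ry":0,"rz":7},{"grip":1,"x":-4,"y":6,"z":-2,"rx":0,"ry":0,"rz":7},{"grip":1,"x":-3.5,"y":6.5,"z":-2,"rx":0,"ry":0,"rz":7}]'
python3 -m jog '[{"grip":1,"x":-2.5,"y":7,"z":-2,"rx":0,"ry":0,"rz":7},{"grip":1,"x":-2,"y":7,"z":-2,"rx":0,"ry":0,"rz":7},{"grip":1,"x":-1,"y":7.5,"z":-2,"rx":0,"ry":0,"rz":7},{"grip":1,"x":0,"y":7.5,"z":-2,"rx":0,"ry":0,"rz":7},{"grip":1,"x":1,"y":7.5,"z":-2,"rx":0,"ry":0,"rz":7},{"grip":1,"x":1.5,"y":7,"z":-2,"rx":0,"ry":0,"rz":7},{"grip":1,"x":2.5,"y":7,"z":-2,"rx":0,"ry":0,"rz":7},{"grip":1,"x":3.5,"y":6.5,"z":-2,"rx":0,"ry":0,"rz":7}]'
python3 -m jog '[{"grip":1,"x":4,"y":6,"z":-1,"rx":0,"ry":0,"rz":6.5},{"grip":1,"x":4.5,"y":5.5,"z":-1,"rx":0,"ry":0,"rz":6},{"grip":1,"x":0,"y":0,"z":0,"rx":0,"ry":0,"rz":0},{"grip":1,"x":0,"y":0,"z":0,"rx":0,"ry":0,"rz":0},{"grip":1,"x":0,"y":0,"z":0,"rx":0,"ry":0,"rz":0}]'
python3 - <<'E'
from plan import *
import pickle
here()
a=cam("scene");b=cam("side");pickle.dump((a,b),open("c2.pkl","wb"))
here()
crop(a["frame"],300,230,150,110,5,"s2.png")
crop(b["frame"],220,170,130,95,6,"d2.png")
E
```

```text
time: 4.02
eef_pos: [0.5108, 0.247, 0.2273]
tcp_rot: [0.746, 0.666, -0.0, -0.0]
contact_force: [0.0, 0.0, -0.9]
opening: 0.269
time: 4.68
eef_pos: [0.5634, 0.2194, 0.2431]
tcp_rot: [0.971, 0.237, -0.0, -0.0]
contact_force: [0.4, -0.1, -0.3]
opening: 0.268
time: 5.1
eef_pos: [0.5754, 0.2128, 0.2447]
tcp_rot: [0.991, 0.134, -0.0, -0.0]
contact_force: [0.5, -0.2, -0.7]
opening: 0.271
t 5.1 pos [0.5754 0.2128 0.2447] phi 15.45 tilt [-0.0008 -0.    ] F [ 0.5 -0.2 -0.7] op 0.271
t 5.2 pos [0.5753 0.213  0.2446] phi 15.42 tilt [-0.0008 -0.0001] F [-0.  -0.5  0.4] op 0.267
```

View pics/s2.png

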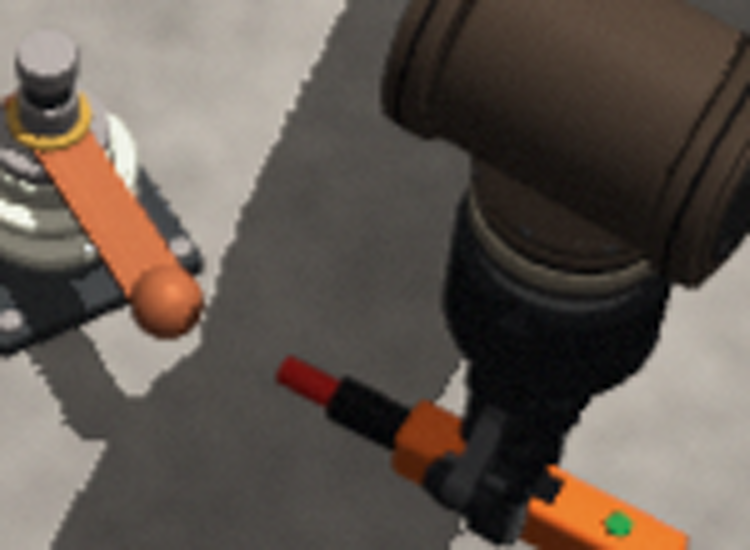

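View pics/d2.png

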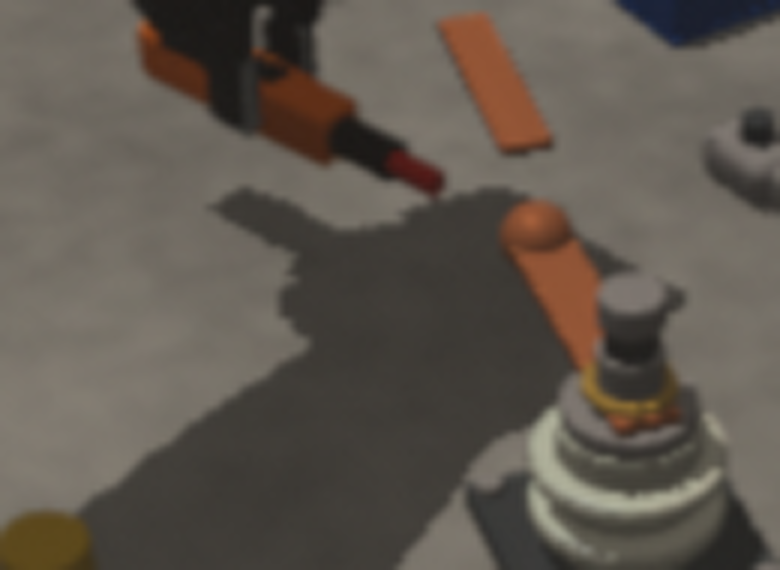

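The tip is at crop pixel (287,370) and the ball at (167,300) in scene; in side they are at (436,182) and (537,227). I compare the tip against kinematics to calibrate the ball position.

```bash
python3 - <<'E'
from m import S
from plan import *
import pickle
a,b=pickle.load(open("c2.pkl","rb"))
sa=lambda x,y:S(x,y,300,230,5); sb=lambda x,y:S(x,y,220,170,6)
tip,r1=tri((a,b),(sa(286,370),sb(436,182)));ball,r2=tri((a,b),(sa(167,300),sb(537,227)))
red,r3=tri((a,b),(sa(337,392),sb(390,163)))
stub,r4=tri((a,b),(sa(48,54),sb(632,291)))
print(tip,r1,"\n",ball,r2,"\n",red,"\nstub",stub)
th=np.radians(-74.6);k=np.array([.5753+.105*np.cos(th),.213+.105*np.sin(th),.0807])
print("kin tip",k,"diff tri-kin",tip-k)
# per-camera offset correction: shift ball pixel by residual of known tip
uvs=[]
for c,ut,ub in ((a,sa(286,370),sa(167,300)),(b,sb(436,182),sb(537,227))):
    print("resid px",ut-proj(c,k)); uvs.append(ub-(ut-proj(c,k)))
B,r=tri((a,b),uvs);print("ball corr",B,r)
st=[]
for c,ut,ub in ((a,sa(286,370),sa(48,54)),(b,sb(436,182),sb(632,291))): st.append(ub-(ut-proj(c,k)))
print("stubtop corr",tri((a,b),st))
v=B-k;print("dist",np.linalg.norm(v),"bearing",np.degrees(np.arctan2(v[1],v[0])),"elev",np.degrees(np.arcsin(v[2]/np.linalg.norm(v))))
E
```

```text
[0.60138348 0.11637254 0.08078855] [array([-0.9,  0.2]), array([-1. , -0.1])] 
 [0.6155471  0.06229139 0.08489547] [array([-0.8,  0.1]), array([-0.9, -0.1])] 
 [0.59315585 0.13757276 0.08099387] 
stub [ 0.58957456 -0.03996166  0.12729431]
kin tip [0.60318339 0.11176998 0.0807    ] diff tri-kin [-1.79991158e-03  4.60255533e-03  8.85509796e-05]
resid px [3.2183173  0.76186607]
resid px [-0.66368066 -0.56418958]
ball corr [0.61742736 0.05772784 0.08493033] [array([ 0.1, -0. ]), array([0.2, 0. ])]
stubtop corr (array([ 0.59151341, -0.04448169,  0.12757757]), [array([ 0.1, -0. ]), array([0.1, 0. ])])
dist 0.05604765012948529 bearing -75.23427215023577 elev 4.328652364804091
```

With the tip residual removed, the two cameras agree to 0.1 px. The ball bearing is −75.2° and the tester points −74.6°. I go 10 mm nearer and hold 1.6 s.

```bash
python3 -m jog '[{"grip":1,"x":0,"y":5,"z":-0.5,"rx":0,"ry":0,"rz":0.3},{"grip":1,"x":0,"y":5,"z":0,"rx":0,"ry":0,"rz":0.3},{"grip":1,"x":0,"y":0,"z":0,"rx":0,"ry":0,"rz":0},{"grip":1,"x":0,"y":0,"z":0,"rx":0,"ry":0,"rz":0}]'
python3 - <<'E'
from m import S
from plan import *
import pickle
p,phi,R=here()
a=cam("scene");b=cam("side")
crop(a["frame"],300,230,150,110,5,"s3.png")
crop(b["frame"],220,170,130,95,6,"d3.png")
E
python3 -m jog '[{"grip":1,"x":0,"y":0,"z":0,"rx":0,"ry":0,"rz":0},{"grip":1,"x":0,"y":0,"z":0,"rx":0,"ry":0,"rz":0},{"grip":1,"x":0,"y":0,"z":0,"rx":0,"ry":0,"rz":0},{"grip":1,"x":0,"y":0,"z":0,"rx":0,"ry":0,"rz":0},{"grip":1,"x":0,"y":0,"z":0,"rx":0,"ry":0,"rz":0},{"grip":1,"x":0,"y":0,"z":0,"rx":0,"ry":0,"rz":0},{"grip":1,"x":0,"y":0,"z":0,"rx":0,"ry":0,"rz":0},{"grip":1,"x":0,"y":0,"z":0,"rx":0,"ry":0,"rz":0}]'
python3 -m jog '[{"grip":1,"x":0,"y":0,"z":0,"rx":0,"ry":0,"rz":0},{"grip":1,"x":0,"y":0,"z":0,"rx":0,"ry":0,"rz":0},{"grip":1,"x":0,"y":0,"z":0,"rx":0,"ry":0,"rz":0},{"grip":1,"x":0,"y":0,"z":0,"rx":0,"ry":0,"rz":0},{"grip":1,"x":0,"y":0,"z":0,"rx":0,"ry":0,"rz":0},{"grip":1,"x":0,"y":0,"z":0,"rx":0,"ry":0,"rz":0},{"grip":1,"x":0,"y":0,"z":0,"rx":0,"ry":0,"rz":0},{"grip":1,"x":0,"y":0,"z":0,"rx":0,"ry":0,"rz":0}]'
python3 -c "
from plan import *
here()"
```

```text
time: 5.53
eef_pos: [0.5785, 0.2027, 0.2453]
tcp_rot: [0.992, 0.128, 0.0, -0.0]
contact_force: [-0.1, 0.8, -1.1]
opening: 0.266
t 5.53 pos [0.5785 0.2027 0.2453] phi 14.7 tilt [0. 0.] F [-0.1  0.8 -1.1] op 0.266
time: 6.3
eef_pos: [0.5784, 0.2031, 0.2452]
tcp_rot: [0.992, 0.128, 0.0, 0.0]
contact_force: [-0.6, -0.2, -1.0]
opening: 0.266
time: 6.97
eef_pos: [0.5784, 0.2031, 0.2452]
tcp_rot: [0.992, 0.128, -0.0, 0.0]
contact_force: [-1.1, -0.5, -1.1]
opening: 0.272
t 6.97 pos [0.5784 0.2031 0.2452] phi 14.72 tilt [-0. -0.] F [-1.1 -0.5 -1.1] op 0.272
```

View pics/s3.png

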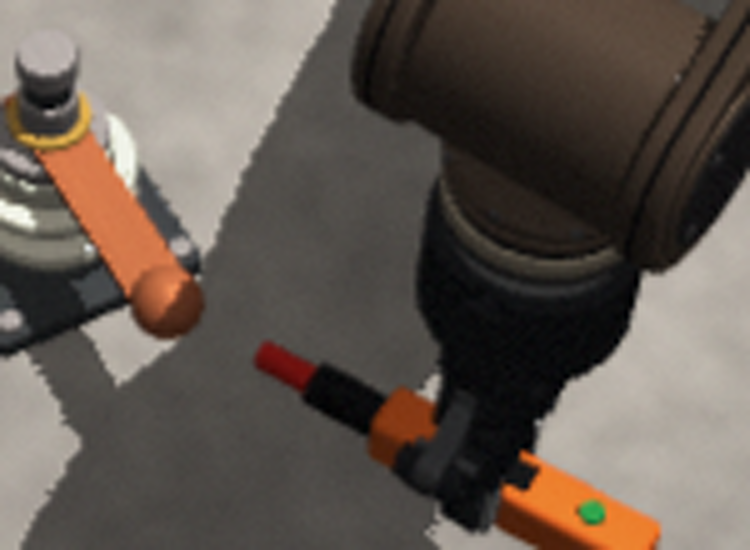

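View pics/d3.png

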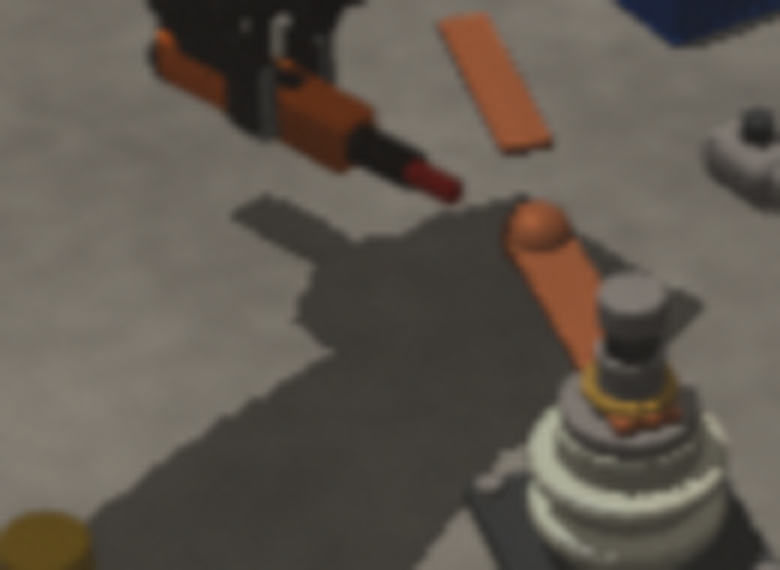

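Both views show the red tip's axis running through the ball: scene tip (262,352) to ball (167,301), side tip (455,190) to ball (538,232). The pose held still for over 1.4 s. Now I plan the way back to its original place.

```bash
python3 - <<'E'
from plan import *
p,phi,R=here()
plan(p,phi,(.478,.264,.245),116.3,16)
E
```

```text
t 6.97 pos [0.5784 0.2031 0.2452] phi 14.72 tilt [-0. -0.] F [-1.1 -0.5 -1.1] op 0.272
[{"x": -5.1, "y": -5.3, "z": 0.0, "rz": -6.35}, {"x": -4.5, "y": -5.8, "z": 0.0, "rz": -6.35}, {"x": -3.8, "y": -6.3, "z": 0.0, "rz": -6.35}, {"x": -3.1, "y": -6.7, "z": 0.0, "rz": -6.35}, {"x": -2.3, "y": -7.0, "z": 0.0, "rz": -6.35}, {"x": -1.6, "y": -7.2, "z": 0.0, "rz": -6.35}, {"x": -0.8, "y": -7.3, "z": 0.0, "rz": -6.35}, {"x": 0.1, "y": -7.3, "z": 0.0, "rz": -6.35}]
[{"x": 0.9, "y": -7.3, "z": 0.0, "rz": -6.35}, {"x": 1.7, "y": -7.2, "z": 0.0, "rz": -6.35}, {"x": 2.4, "y": -6.9, "z": 0.0, "rz": -6.35}, {"x": 3.2, "y": -6.6, "z": 0.0, "rz": -6.35}, {"x": 3.9, "y": -6.2, "z": 0.0, "rz": -6.35}, {"x": 4.6, "y": -5.7, "z": 0.0, "rz": -6.35}, {"x": 5.2, "y": -5.2, "z": 0.0, "rz": -6.35}, {"x": 5.7, "y": -4.6, "z": 0.0, "rz": -6.35}]
```

```bash
python3 -m jog '[{"grip":1,"x":-5,"y":-5.5,"z":0,"rx":0,"ry":0,"rz":-6},{"grip":1,"x":-4.5,"y":-6,"z":0,"rx":0,"ry":0,"rz":-6.4},{"grip":1,"x":-4,"y":-6.5,"z":0,"rx":0,"ry":0,"rz":-6.4},{"grip":1,"x":-3,"y":-6.5,"z":0,"rx":0,"ry":0,"rz":-6.4},{"grip":1,"x":-2.5,"y":-7,"z":0,"rx":0,"ry":0,"rz":-6.4},{"grip":1,"x":-1.5,"y":-7,"z":0,"rx":0,"ry":0,"rz":-6.4},{"grip":1,"x":-1,"y":-7.5,"z":0,"rx":0,"ry":0,"rz":-6.4},{"grip":1,"x":0,"y":-7.5,"z":0,"rx":0,"ry":0,"rz":-6.4}]'
python3 -m jog '[{"grip":1,"x":1,"y":-7.5,"z":0,"rx":0,"ry":0,"rz":-6.4},{"grip":1,"x":1.5,"y":-7,"z":0,"rx":0,"ry":0,"rz":-6.4},{"grip":1,"x":2.5,"y":-7,"z":0,"rx":0,"ry":0,"rz":-6.4},{"grip":1,"x":3,"y":-6.5,"z":0,"rx":0,"ry":0,"rz":-6.4},{"grip":1,"x":4,"y":-6,"z":0,"rx":0,"ry":0,"rz":-6.4},{"grip":1,"x":4.5,"y":-5.5,"z":0,"rx":0,"ry":0,"rz":-6.4},{"grip":1,"x":5,"y":-5,"z":0,"rx":0,"ry":0,"rz":-6.4},{"grip":1,"x":5.5,"y":-4.5,"z":0,"rx":0,"ry":0,"rz":-6}]'
python3 -m jog '[{"grip":1,"x":0,"y":0,"z":18,"rx":0,"ry":0,"rz":0},{"grip":1,"x":0,"y":0,"z":18,"rx":0,"ry":0,"rz":0},{"grip":1,"x":0,"y":0,"z":14,"rx":0,"ry":0,"rz":0},{"grip":1,"x":0,"y":0,"z":8,"rx":0,"ry":0,"rz":0},{"grip":1,"x":0,"y":0,"z":4,"rx":0,"ry":0,"rz":0},{"grip":1,"x":0,"y":0,"z":0,"rx":0,"ry":0,"rz":0},{"grip":1,"x":0,"y":0,"z":0,"rx":0,"ry":0,"rz":0},{"grip":1,"x":0,"y":0,"z":0,"rx":0,"ry":0,"rz":0}]'
python3 -c "
from plan import *
here()
w=cam('wrist');cv2.imwrite('pics/w5.png',w['frame'][:,:,::-1])"
```

```text
time: 7.63
eef_pos: [0.5274, 0.2342, 0.2453]
tcp_rot: [0.839, 0.543, 0.0, 0.0]
contact_force: [0.1, 0.6, -1.0]
opening: 0.269
time: 8.3
eef_pos: [0.478, 0.2641, 0.2453]
tcp_rot: [0.525, 0.851, 0.0, 0.0]
contact_force: [0.2, 0.2, -0.5]
opening: 0.27
time: 8.97
eef_pos: [0.4788, 0.2641, 0.1842]
tcp_rot: [0.528, 0.85, 0.001, 0.001]
contact_force: [0.6, 0.1, -0.8]
opening: 0.27
t 8.97 pos [0.4788 0.2641 0.1842] phi 116.32 tilt [0.0018 0.0006] F [ 0.6  0.1 -0.8] op 0.27
```

View pics/w5.png

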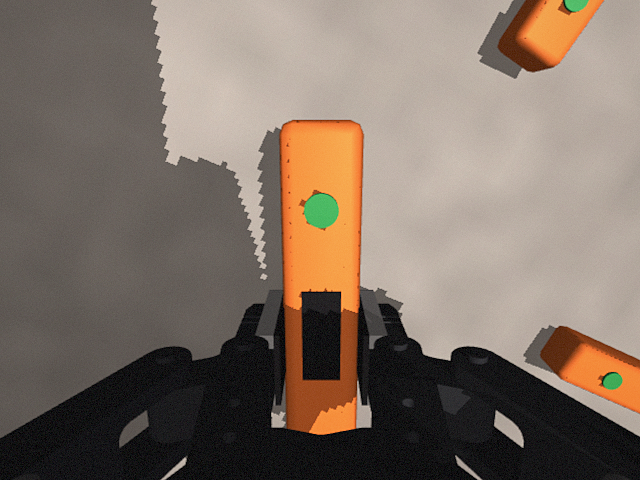

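The z reading is 7 mm above the pick-up height. I lower it, then release and go straight up.

```bash
python3 -m jog '[{"grip":1,"x":0,"y":0,"z":3,"rx":0,"ry":0,"rz":0},{"grip":1,"x":0,"y":0,"z":2.5,"rx":0,"ry":0,"rz":0},{"grip":1,"x":0,"y":0,"z":1.5,"rx":0,"ry":0,"rz":0},{"grip":1,"x":0,"y":0,"z":0,"rx":0,"ry":0,"rz":0},{"grip":1,"x":0,"y":0,"z":0,"rx":0,"ry":0,"rz":0},{"grip":1,"x":0,"y":0,"z":0,"rx":0,"ry":0,"rz":0}]'
```

```text
time: 9.52
eef_pos: [0.4785, 0.264, 0.1769]
tcp_rot: [0.527, 0.85, 0.0, 0.0]
contact_force: [-2.2, -0.4, 4.6]
opening: 0.268
```

It is down on the bench (4.6 N contact). Releasing.

```bash
python3 -m jog '[{"grip":0.5,"x":0,"y":0,"z":0,"rx":0,"ry":0,"rz":0},{"grip":0,"x":0,"y":0,"z":0,"rx":0,"ry":0,"rz":0},{"grip":0,"x":0,"y":0,"z":0,"rx":0,"ry":0,"rz":0},{"grip":0,"x":0,"y":0,"z":0,"rx":0,"ry":0,"rz":0},{"grip":0,"x":0,"y":0,"z":0,"rx":0,"ry":0,"rz":0},{"grip":0,"x":0,"y":0,"z":-10,"rx":0,"ry":0,"rz":0},{"grip":0,"x":0,"y":0,"z":-35,"rx":0,"ry":0,"rz":0},{"grip":0,"x":0,"y":0,"z":-40,"rx":0,"ry":0,"rz":0}]'
python3 -m jog '[{"grip":0,"x":0,"y":0,"z":-40,"rx":0,"ry":0,"rz":0},{"grip":0,"x":0,"y":0,"z":-20,"rx":0,"ry":0,"rz":0},{"grip":0,"x":0,"y":0,"z":0,"rx":0,"ry":0,"rz":0}]'
python3 - <<'E'
from m import *
from plan import *
p,phi,R=here()
w=cam('wrist');cv2.imwrite('pics/w6.png',w['frame'][:,:,::-1])
plan(p,phi,(.4583,-.2644,.33),-86.3,30)
E
```

```text
time: 10.18
eef_pos: [0.477, 0.2634, 0.2597]
tcp_rot: [0.528, 0.849, -0.003, -0.002]
contact_force: [1.3, 1.3, 0.0]
opening: 1.004
time: 10.43
eef_pos: [0.48, 0.2646, 0.329]
tcp_rot: [0.527, 0.85, 0.005, 0.004]
contact_force: [0.3, 0.9, 0.3]
opening: 0.998
t 10.43 pos [0.48   0.2646 0.329 ] phi 116.33 tilt [0.0128 0.0042] F [0.3 0.9 0.3] op 0.998
[{"x": -15.5, "y": -8.5, "z": -0.0, "rz": 6.75}, {"x": -16.4, "y": -6.6, "z": -0.0, "rz": 6.75}, {"x": -17.0, "y": -4.6, "z": -0.0, "rz": 6.75}, {"x": -17.5, "y": -2.6, "z": -0.0, "rz": 6.75}, {"x": -17.6, "y": -0.5, "z": -0.0, "rz": 6.75}, {"x": -17.6, "y": 1.6, "z": -0.0, "rz": 6.75}, {"x": -17.3, "y": 3.6, "z": -0.0, "rz": 6.75}, {"x": -16.7, "y": 5.6, "z": -0.0, "rz": 6.75}]
[{"x": -15.9, "y": 7.6, "z": -0.0, "rz": 6.75}, {"x": -14.9, "y": 9.4, "z": -0.0, "rz": 6.75}, {"x": -13.7, "y": 11.1, "z": -0.0, "rz": 6.75}, {"x": -12.3, "y": 12.6, "z": -0.0, "rz": 6.75}, {"x": -10.8, "y": 14.0, "z": -0.0, "rz": 6.75}, {"x": -9.1, "y": 15.1, "z": -0.0, "rz": 6.75}, {"x": -7.2, "y": 16.1, "z": -0.0, "rz": 6.75}, {"x": -5.3, "y": 16.8, "z": -0.0, "rz": 6.75}]
[{"x": -3.3, "y": 17.3, "z": -0.0, "rz": 6.75}, {"x": -1.2, "y": 17.6, "z": -0.0, "rz": 6.75}, {"x": 0.9, "y": 17.6, "z": -0.0, "rz": 6.75}, {"x": 3.0, "y": 17.4, "z": -0.0, "rz": 6.75}, {"x": 5.0, "y": 16.9, "z": -0.0, "rz": 6.75}, {"x": 6.9, "y": 16.2, "z": -0.0, "rz": 6.75}, {"x": 8.8, "y": 15.3, "z": -0.0, "rz": 6.75}, {"x": 10.5, "y": 14.2, "z": -0.0, "rz": 6.75}]
[{"x": 12.1, "y": 12.8, "z": -0.0, "rz": 6.75}, {"x": 13.6, "y": 11.3, "z": -0.0, "rz": 6.75}, {"x": 14.8, "y": 9.6, "z": -0.0, "rz": 6.75}, {"x": 15.8, "y": 7.8, "z": -0.0, "rz": 6.75}, {"x": 16.6, "y": 5.9, "z": -0.0, "rz": 6.75}, {"x": 17.2, "y": 3.9, "z": -0.0, "rz": 6.75}]
```

View pics/w6.png

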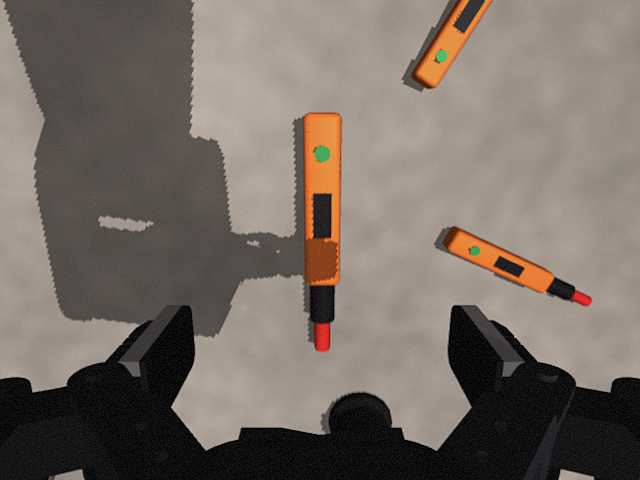

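The tester lies flat in its old place: rear at row 114, tip at (322,350), the same layout as before. Next I turn and travel to above the pliers, so that the wrist camera faces the ring side.

```bash
python3 -m jog '[{"grip":0,"x":-15.5,"y":-8.5,"z":-5,"rx":0,"ry":0,"rz":6.7},{"grip":0,"x":-16.5,"y":-6.5,"z":-5,"rx":0,"ry":0,"rz":6.7},{"grip":0,"x":-17,"y":-4.5,"z":-5,"rx":0,"ry":0,"rz":6.7},{"grip":0,"x":-17.5,"y":-2.5,"z":-5,"rx":0,"ry":0,"rz":6.7},{"grip":0,"x":-17.5,"y":-0.5,"z":-5,"rx":0,"ry":0,"rz":6.8},{"grip":0,"x":-17.5,"y":1.5,"z":-5,"rx":0,"ry":0,"rz":6.8},{"grip":0,"x":-17.5,"y":3.5,"z":-5,"rx":0,"ry":0,"rz":6.8},{"grip":0,"x":-16.5,"y":5.5,"z":-5,"rx":0,"ry":0,"rz":6.8}]'
python3 -m jog '[{"grip":0,"x":-16,"y":7.5,"z":-5,"rx":0,"ry":0,"rz":6.7},{"grip":0,"x":-15,"y":9.5,"z":-5,"rx":0,"ry":0,"rz":6.7},{"grip":0,"x":-13.5,"y":11,"z":-5,"rx":0,"ry":0,"rz":6.7},{"grip":0,"x":-12.5,"y":12.5,"z":-5,"rx":0,"ry":0,"rz":6.7},{"grip":0,"x":-11,"y":14,"z":-5,"rx":0,"ry":0,"rz":6.8},{"grip":0,"x":-9,"y":15,"z":-5,"rx":0,"ry":0,"rz":6.8},{"grip":0,"x":-7,"y":16,"z":0,"rx":0,"ry":0,"rz":6.8},{"grip":0,"x":-5.5,"y":17,"z":0,"rx":0,"ry":0,"rz":6.8}]'
python3 -m jog '[{"grip":0,"x":-3.5,"y":17.5,"z":0,"rx":0,"ry":0,"rz":6.7},{"grip":0,"x":-1,"y":17.5,"z":0,"rx":0,"ry":0,"rz":6.7},{"grip":0,"x":1,"y":17.5,"z":0,"rx":0,"ry":0,"rz":6.7},{"grip":0,"x":3,"y":17.5,"z":0,"rx":0,"ry":0,"rz":6.7},{"grip":0,"x":5,"y":17,"z":0,"rx":0,"ry":0,"rz":6.8},{"grip":0,"x":7,"y":16,"z":0,"rx":0,"ry":0,"rz":6.8},{"grip":0,"x":9,"y":15.5,"z":0,"rx":0,"ry":0,"rz":6.8},{"grip":0,"x":10.5,"y":14,"z":0,"rx":0,"ry":0,"rz":6.8}]'
python3 -m jog '[{"grip":0,"x":12,"y":13,"z":0,"rx":0,"ry":0,"rz":6.7},{"grip":0,"x":13.5,"y":11.5,"z":0,"rx":0,"ry":0,"rz":6.7},{"grip":0,"x":15,"y":9.5,"z":0,"rx":0,"ry":0,"rz":6.7},{"grip":0,"x":16,"y":8,"z":0,"rx":0,"ry":0,"rz":6.8},{"grip":0,"x":16.5,"y":6,"z":0,"rx":0,"ry":0,"rz":6.8},{"grip":0,"x":17,"y":4,"z":0,"rx":0,"ry":0,"rz":6.8},{"grip":0,"x":0,"y":0,"z":0,"rx":0,"ry":0,"rz":0},{"grip":0,"x":0,"y":0,"z":0,"rx":0,"ry":0,"rz":0}]'
python3 - <<'E'
from m import *
from plan import *
p,phi,R=here()
w=cam('wrist');pickle.dump((w,p,R),open("w7.pkl","wb"));cv2.imwrite('pics/w7.png',w['frame'][:,:,::-1])
a=cam("scene"); crop(a["frame"],400,270,160,120,5,"s7.png")
E
```

```text
time: 11.15
eef_pos: [0.472, 0.1222, 0.3594]
tcp_rot: [0.857, 0.515, -0.002, -0.001]
contact_force: [0.5, 0.0, 0.3]
opening: 0.999
time: 11.82
eef_pos: [0.4666, -0.0187, 0.3897]
tcp_rot: [0.998, 0.07, -0.001, -0.0]
contact_force: [0.6, 0.1, -0.1]
opening: 1.0
time: 12.48
eef_pos: [0.4615, -0.1598, 0.3891]
tcp_rot: [0.92, -0.391, -0.002, -0.0]
contact_force: [-0.5, 0.6, 0.8]
opening: 0.992
time: 13.15
eef_pos: [0.4571, -0.2654, 0.3894]
tcp_rot: [0.731, -0.683, -0.002, -0.0]
contact_force: [-0.9, 0.4, 0.0]
opening: 0.999
t 13.15 pos [ 0.4571 -0.2654  0.3894] phi -86.14 tilt [-0.0027  0.0028] F [-0.9  0.4  0. ] op 0.999
```

View pics/w7.png

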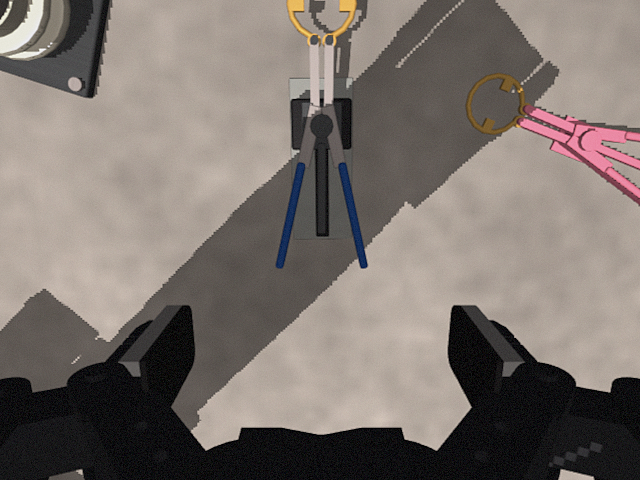

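View pics/s7.png

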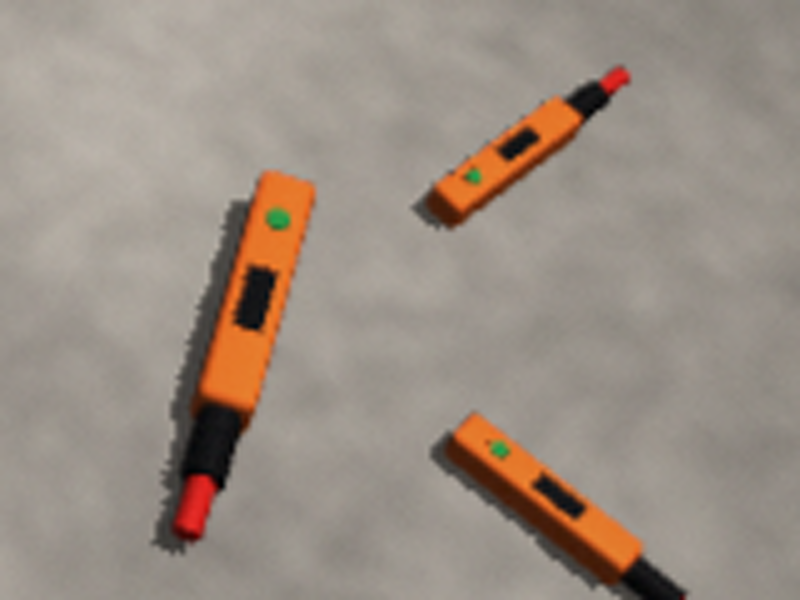

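In the wrist view the pliers are nearly symmetric about column 321: rear handle ends at (279,267) and (364,266), pivot at (321,125), ring at (322,10). The pink look-alike is off to the right at (580,140). The scene crop shows the tester lying flat.

```bash
python3 - <<'E'
from m import *
from plan import *
w,p,R=pickle.load(open("w7.pkl","rb"))
crop(w["frame"],230,0,190,280,2.1,"w7c.png")
T=lambda u,z:(R.T@(onplane(w,u,z)-p))*1000
for n,u,z in (("hL",(279.5,267),.06),("hR",(364,266.5),.06),("piv",(321,125),.062),("fL",(301,165),.06),("fR",(343,165),.06),("ringbot",(322,39),.053),("ring teeth",(321.5,6),.053)):
    print(n,np.round(T(u,z),1),np.round(onplane(w,u,z),4))
E
```

```text
hL [-31.1  34.4 329.5] [ 0.4198 -0.2357  0.06  ]
hR [ 31.4  33.9 329.3] [ 0.4245 -0.2981  0.06  ]
piv [ -0.4 -67.2 327.2] [ 0.5232 -0.2596  0.062 ]
fL [-14.3 -40.4 329.3] [ 0.4956 -0.2475  0.06  ]
fR [ 14.9 -40.4 329.2] [ 0.4975 -0.2766  0.06  ]
ringbot [ 3.000e-01 -1.219e+02  3.361e+02] [ 0.5778 -0.2566  0.053 ]
ring teeth [-1.000e-01 -1.415e+02  3.360e+02] [ 0.5974 -0.2549  0.053 ]
```

View pics/w7c.png

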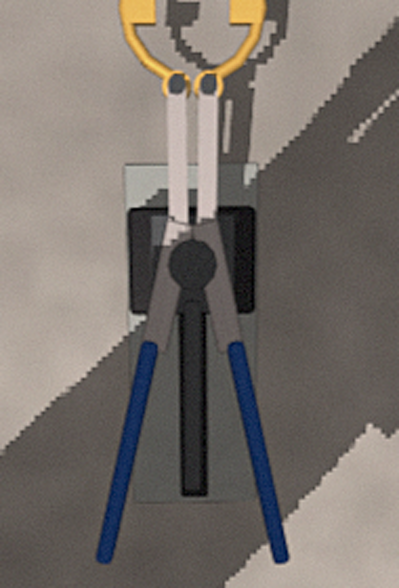

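handle_mid lies at tool (0,−2.7) mm from the current axis (pivot, handle ends and ring teeth all agree), so I shift and descend.

```bash
python3 -m jog '[{"grip":0,"x":0,"y":-2.5,"z":25,"rx":0,"ry":0,"rz":0},{"grip":0,"x":0,"y":0,"z":35,"rx":0,"ry":0,"rz":0},{"grip":0,"x":0,"y":0,"z":35,"rx":0,"ry":0,"rz":0},{"grip":0,"x":0,"y":0,"z":30,"rx":0,"ry":0,"rz":0},{"grip":0,"x":0,"y":0,"z":20,"rx":0,"ry":0,"rz":0},{"grip":0,"x":0,"y":0,"z":10,"rx":0,"ry":0,"rz":0},{"grip":0,"x":0,"y":0,"z":0,"rx":0,"ry":0,"rz":0},{"grip":0,"x":0,"y":0,"z":0,"rx":0,"ry":0,"rz":0}]'
python3 - <<'E'
from m import *
from plan import *
p,phi,R=here()
w=cam('wrist');pickle.dump((w,p,R),open("w8.pkl","wb"));cv2.imwrite('pics/w8.png',w['frame'][:,:,::-1])
E
```

```text
time: 13.92
eef_pos: [0.4603, -0.2646, 0.2366]
tcp_rot: [0.731, -0.683, -0.0, -0.0]
contact_force: [0.1, -0.2, 0.1]
opening: 0.997
t 13.92 pos [ 0.4603 -0.2646  0.2366] phi -86.1 tilt [-0.      0.0001] F [ 0.1 -0.2  0.1] op 0.997
```

View pics/w8.png

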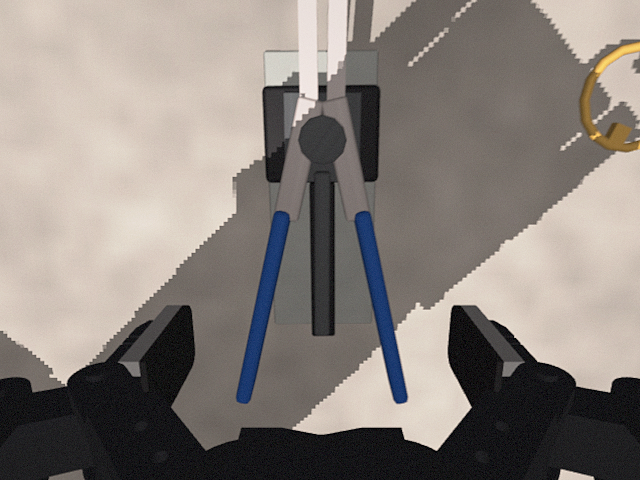

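```bash
python3 - <<'E'
from m import *
from plan import *
w,p,R=pickle.load(open("w8.pkl","rb"))
T=lambda u,z:(R.T@(onplane(w,u,z)-p))*1000
for n,u,z in (("hL",(243,403),.06),("hR",(402,403),.06),("piv",(322,139),.062),("fL",(282,212),.06),("fR",(362,212),.06)):
    print(n,np.round(T(u,z),1))
E
python3 -m jog '[{"grip":0,"x":0,"y":0,"z":12,"rx":0,"ry":0,"rz":0},{"grip":0,"x":0,"y":0,"z":10,"rx":0,"ry":0,"rz":0},{"grip":0,"x":0,"y":0,"z":5,"rx":0,"ry":0,"rz":0},{"grip":0,"x":0,"y":0,"z":3,"rx":0,"ry":0,"rz":0},{"grip":0,"x":0,"y":0,"z":0,"rx":0,"ry":0,"rz":0},{"grip":0,"x":0,"y":0,"z":0,"rx":0,"ry":0,"rz":0}]'
```

```text
hL [-31.3  39.2 176.6]
hR [ 31.9  39.1 176.6]
piv [  0.  -63.  174.6]
fL [-13.9 -38.1 176.6]
fR [ 14.  -38.1 176.6]
time: 14.47
eef_pos: [0.46, -0.265, 0.206]
tcp_rot: [0.73, -0.683, -0.0, 0.0]
contact_force: [0.1, -0.3, -1.1]
opening: 1.001
```

```bash
python3 -m jog '[{"grip":0.4,"x":0,"y":0,"z":0,"rx":0,"ry":0,"rz":0},{"grip":0.4,"x":0,"y":0,"z":0,"rx":0,"ry":0,"rz":0},{"grip":0.4,"x":0,"y":0,"z":0,"rx":0,"ry":0,"rz":0},{"grip":0.5,"x":0,"y":0,"z":-1,"rx":0,"ry":0,"rz":0},{"grip":0.6,"x":0,"y":0,"z":-1,"rx":0,"ry":0,"rz":0},{"grip":0.7,"x":0,"y":0,"z":-0.5,"rx":0,"ry":0,"rz":0}]' 80
python3 -m jog '[{"grip":1,"x":0,"y":0,"z":-0.5,"rx":0,"ry":0,"rz":0},{"grip":1,"x":0,"y":0,"z":0,"rx":0,"ry":0,"rz":0},{"grip":1,"x":0,"y":0,"z":0,"rx":0,"ry":0,"rz":0},{"grip":1,"x":0,"y":0,"z":0,"rx":0,"ry":0,"rz":0}]' 80
python3 - <<'E'
from m import *
from plan import *
p,phi,R=here()
w=cam('wrist');pickle.dump((w,p,R),open("w9.pkl","wb"));cv2.imwrite('pics/w9.png',w['frame'][:,:,::-1])
a=cam("scene"); crop(a["frame"],220,135,120,90,6.6,"s9.png")
E
```

```text
time: 14.97
eef_pos: [0.46, -0.2652, 0.2093]
tcp_rot: [0.73, -0.683, -0.0, 0.0]
contact_force: [-2.1, -0.4, 4.7]
opening: 0.304
time: 15.3
eef_pos: [0.4601, -0.2652, 0.2101]
tcp_rot: [0.73, -0.683, 0.0, 0.0]
contact_force: [-3.6, 0.5, 8.0]
opening: 0.184
t 15.3 pos [ 0.4601 -0.2652  0.2101] phi -86.16 tilt [-0.0003 -0.0004] F [-3.6  0.5  8. ] op 0.184
```

View pics/w9.png

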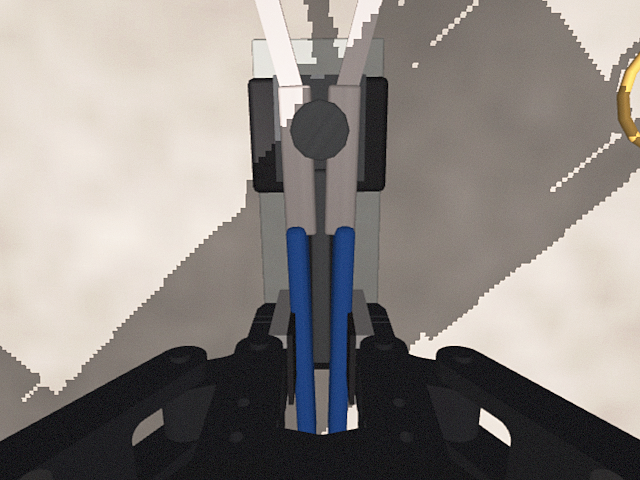

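View pics/s9.png

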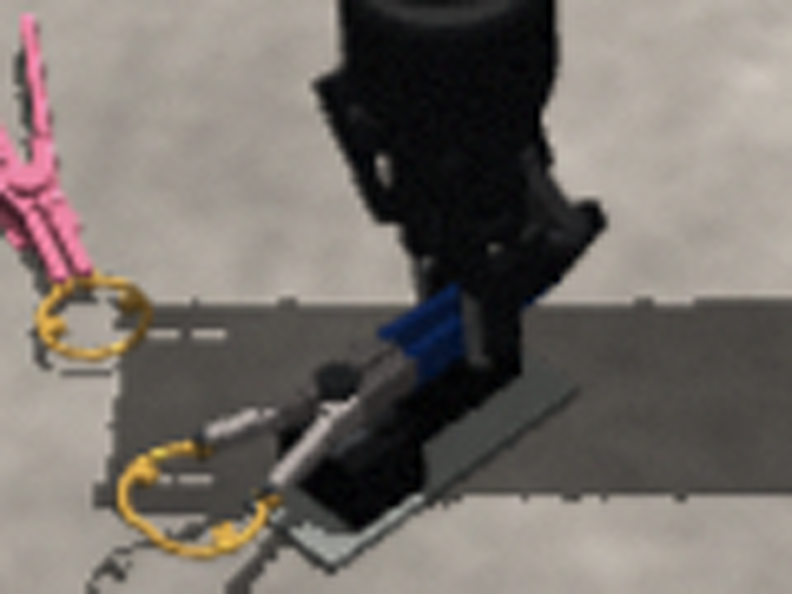

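Opening 0.184 (about 16 mm) is less than the 22 mm stop width, and the handles look pinched past parallel. I ease the force to see where the stop is.

```bash
python3 -m jog '[{"grip":1,"x":0,"y":0,"z":-0.5,"rx":0,"ry":0,"rz":0},{"grip":1,"x":0,"y":0,"z":0,"rx":0,"ry":0,"rz":0},{"grip":1,"x":0,"y":0,"z":0,"rx":0,"ry":0,"rz":0},{"grip":1,"x":0,"y":0,"z":0,"rx":0,"ry":0,"rz":0}]' 40
python3 - <<'E'
from m import *
from plan import *
p,phi,R=here()
w=cam('wrist');pickle.dump((w,p,R),open("w10.pkl","wb"));cv2.imwrite('pics/w10.png',w['frame'][:,:,::-1])
E
```

```text
time: 15.73
eef_pos: [0.4601, -0.2652, 0.2101]
tcp_rot: [0.73, -0.683, 0.0, 0.0]
contact_force: [-2.9, -0.2, 5.4]
opening: 0.186
t 15.73 pos [ 0.4601 -0.2652  0.2101] phi -86.18 tilt [ 0.0003 -0.0005] F [-2.9 -0.2  5.4] op 0.186
```

View pics/w10.png

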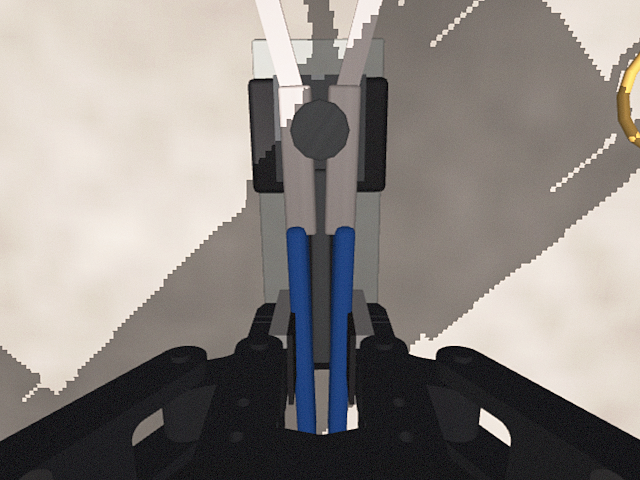

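```bash
python3 - <<'E'
from m import *
from plan import *
w,p,R=pickle.load(open("w10.pkl","rb"))
crop(w["frame"],230,200,180,240,2.5,"w10c.png")
T=lambda u,z:(R.T@(onplane(w,u,z)-p))*1000
for z in(.06,):
  for r,(l,rr) in {240:(288,355),300:(291,352),420:(296,346.5)}.items():
    A,B=T((l,r),z),T((rr,r),z);print(r,z,np.round(A,1),np.round(B,1),"w",np.round(B[0]-A[0],1))
print("piv",T((320,130),.064), "front", T((320,229),.06))
E
```

```text
240 0.06 [ -9.9 -35.2 150.1] [  9.6 -35.2 150.1] w 19.5
300 0.06 [ -9.4 -16.3 150.1] [  9.1 -16.3 150.1] w 18.5
420 0.06 [ -8.6  26.3 150.1] [  8.1  26.3 150.1] w 16.6
piv [ -0.58389365 -66.25652347 146.15152553] front [ -0.61330293 -38.45505566 150.14472368]
```

View pics/w10c.png

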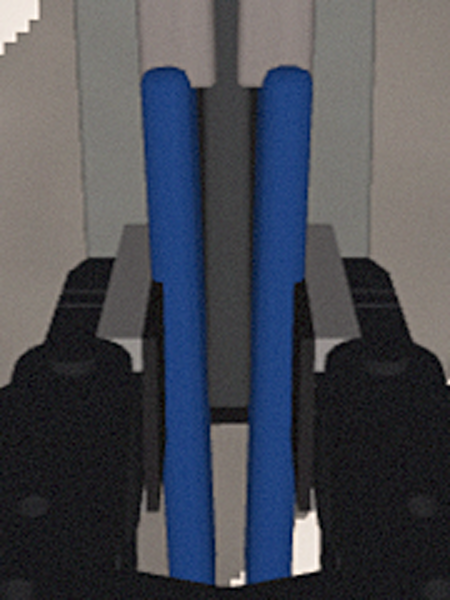

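```bash
python3 -m jog '[{"grip":1,"x":0,"y":0,"z":0,"rx":0,"ry":0,"rz":0},{"grip":1,"x":0,"y":0,"z":0,"rx":0,"ry":0,"rz":0},{"grip":1,"x":0,"y":0,"z":0,"rx":0,"ry":0,"rz":0},{"grip":1,"x":0,"y":0,"z":0,"rx":0,"ry":0,"rz":0}]' 25
python3 -m jog '[{"grip":1,"x":0,"y":0,"z":0,"rx":0,"ry":0,"rz":0},{"grip":1,"x":0,"y":0,"z":0,"rx":0,"ry":0,"rz":0},{"grip":1,"x":0,"y":0,"z":0,"rx":0,"ry":0,"rz":0},{"grip":1,"x":0,"y":0,"z":0,"rx":0,"ry":0,"rz":0}]' 100
```

```text
time: 16.12
eef_pos: [0.4601, -0.2652, 0.2101]
tcp_rot: [0.73, -0.683, 0.0, 0.0]
contact_force: [-4.2, -0.7, 5.8]
opening: 0.189
time: 16.45
eef_pos: [0.4601, -0.2652, 0.2102]
tcp_rot: [0.73, -0.683, 0.0, 0.0]
contact_force: [-3.5, 0.0, 5.9]
opening: 0.16
```

The stop is a bit soft: 100 N gives 0.160 and 25–80 N about 0.186, so the handles are at the stop. I use 60 N and lift straight up.

```bash
python3 -m jog '[{"grip":1,"x":0,"y":0,"z":-3,"rx":0,"ry":0,"rz":0},{"grip":1,"x":0,"y":0,"z":-8,"rx":0,"ry":0,"rz":0},{"grip":1,"x":0,"y":0,"z":-15,"rx":0,"ry":0,"rz":0},{"grip":1,"x":0,"y":0,"z":-20,"rx":0,"ry":0,"rz":0},{"grip":1,"x":0,"y":0,"z":-25,"rx":0,"ry":0,"rz":0},{"grip":1,"x":0,"y":0,"z":-20,"rx":0,"ry":0,"rz":0},{"grip":1,"x":0,"y":0,"z":-9,"rx":0,"ry":0,"rz":0},{"grip":1,"x":0,"y":0,"z":0,"rx":0,"ry":0,"rz":0}]' 60
python3 -m jog '[{"grip":1,"x":0,"y":0,"z":0,"rx":0,"ry":0,"rz":0},{"grip":1,"x":0,"y":0,"z":0,"rx":0,"ry":0,"rz":0}]'
python3 - <<'E'
from m import *
from plan import *
p,phi,R=here()
w=cam('wrist');a=cam("scene");b=cam("side");pickle.dump((w,a,b,p,R),open("w11.pkl","wb"));cv2.imwrite('pics/w11.png',w['frame'][:,:,::-1])
crop(a["frame"],210,125,120,90,6.6,"s11.png")
crop(b["frame"],310,250,120,90,6.6,"d11.png")
E
```

```text
time: 17.12
eef_pos: [0.4607, -0.2652, 0.3123]
tcp_rot: [0.73, -0.683, 0.003, -0.0]
contact_force: [0.4, -0.3, -2.2]
opening: 0.163
time: 17.28
eef_pos: [0.4595, -0.2645, 0.3079]
tcp_rot: [0.73, -0.683, -0.002, 0.0]
contact_force: [-0.2, -0.7, -2.0]
opening: 0.165
t 17.28 pos [ 0.4595 -0.2645  0.3079] phi -86.18 tilt [-0.0024  0.0022] F [-0.2 -0.7 -2. ] op 0.165
```

View pics/w11.png

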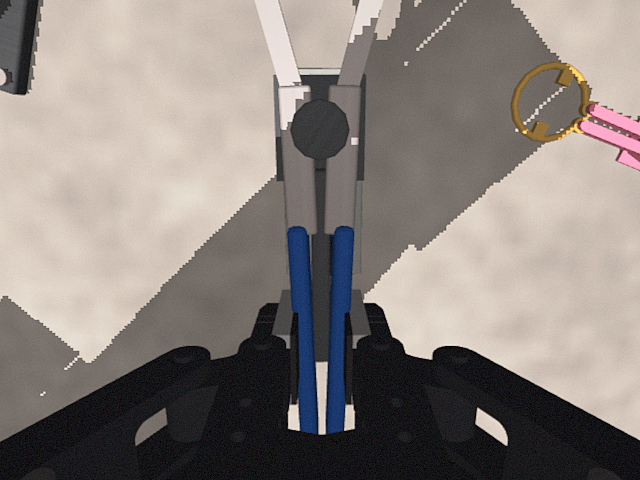

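View pics/s11.png

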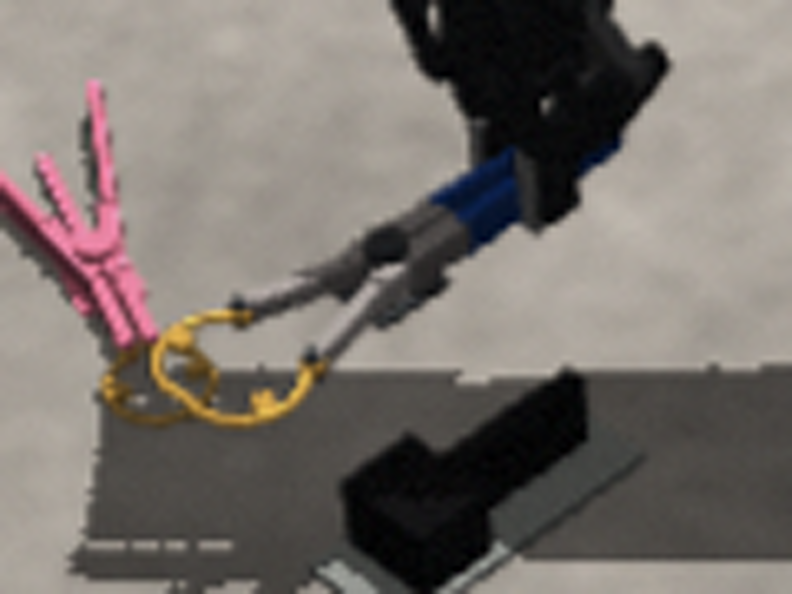

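View pics/d11.png

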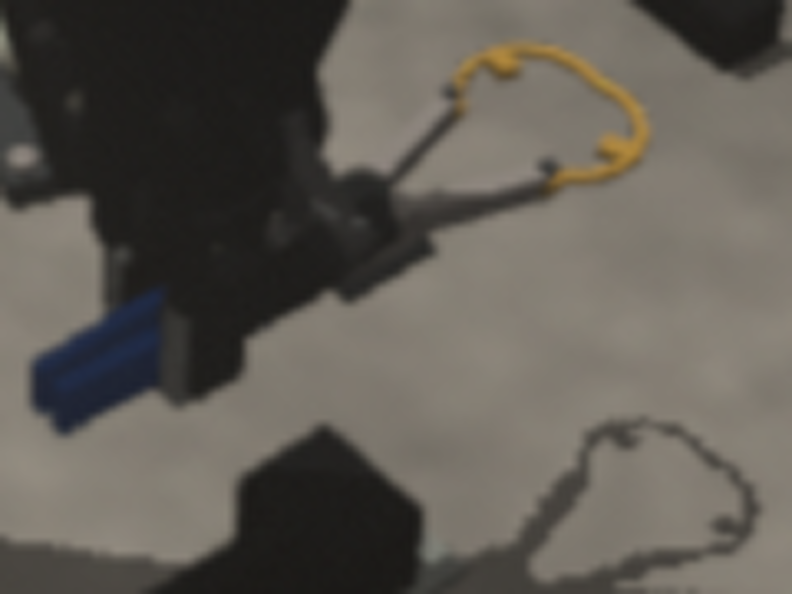

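No slip: the pivot stayed at (320,129) in the wrist view before and after the lift. The ring is wide open in both outside views, and the rest stayed put. I check for level.

```bash
python3 - <<'E'
from m import *
from plan import *
w,a,b,p,R=pickle.load(open("w11.pkl","rb"))
sa=lambda x,y:S(x,y,210,125,6.6); sb=lambda x,y:S(x,y,310,250,6.6)
off=np.array([-.0018,.0046,0])
P={}
for n,u,v in (("piv",(386,241),(368,185)),("pin1",(240,300),(452,90)),("pin2",(314,356),(549,164)),("tooth1",(181,336),(502,64)),("tooth2",(265,402),(613,150))):
    X,r=tri((a,b),(sa(*u),sb(*v)));P[n]=X-off;print(n,np.round(X-off,4),r[0],"tool",np.round(R.T@(X-off-p)*1000,1))
print("teeth sep",np.linalg.norm(P["tooth1"]-P["tooth2"]),"mid tool",R.T@((P["tooth1"]+P["tooth2"])/2-p)*1000)
E
```

```text
piv [ 0.5253 -0.2635  0.1601] [-1.1  0. ] tool [  3.8 -66.  147.6]
pin1 [ 0.5756 -0.2587  0.1665] [4.  0.1] tool [   2.3 -116.6  141.1]
pin2 [ 0.5746 -0.2614  0.1399] [-6.2 -0.3] tool [   5.  -115.5  167.7]
tooth1 [ 0.5983 -0.2575  0.1648] [5.1 0.2] tool [   2.6 -139.2  142.8]
tooth2 [ 0.5974 -0.2616  0.1332] [-6.7 -0.5] tool [   6.7 -138.2  174.3]
teeth sep 0.03180686300820398 mid tool [   4.63887632 -138.70793497  158.58126334]
```

```bash
python3 - <<'E'
from m import *
from plan import *
w,a,b,p,R=pickle.load(open("w11.pkl","rb"))
sa=lambda x,y:S(x,y,210,125,6.6); sb=lambda x,y:S(x,y,310,250,6.6)
off=np.array([-.0018,.0046,0])
P={}
for n,u,v in (("piv",(386,241),(368,185)),("pin1",(240,300),(549,164)),("pin2",(314,356),(452,90)),("tooth1",(181,336),(613,150)),("tooth2",(265,402),(502,64))):
    X,r=tri((a,b),(sa(*u),sb(*v)));P[n]=X-off;print(n,np.round(X-off,4),r[0],"tool",np.round(R.T@(X-off-p)*1000,1))
print("teeth sep",np.linalg.norm(P["tooth1"]-P["tooth2"]),"mid tool",R.T@((P["tooth1"]+P["tooth2"])/2-p)*1000)
E
```

```text
piv [ 0.5253 -0.2635  0.1601] [-1.1  0. ] tool [  3.8 -66.  147.6]
pin1 [ 0.5763 -0.279   0.1536] [-1.  -0.1] tool [  22.7 -115.9  154. ]
pin2 [ 0.5739 -0.2408  0.1529] [-1. -0.] tool [ -15.6 -116.1  154.8]
tooth1 [ 0.5988 -0.2816  0.1493] [-0.7 -0. ] tool [  26.7 -138.2  158.3]
tooth2 [ 0.5967 -0.2372  0.1489] [-0.7 -0. ] tool [ -17.7 -139.1  158.8]
teeth sep 0.04443736229376399 mid tool [   4.48163168 -138.655724    158.51388819]
```

The ring centre is at tool (0,−138.6,158.6), so it is level with the grip. Keeping this heading (3.8°) leaves the post visible to both outside cameras. I carry it over the stub at hover height, with the ring bottom about 19 mm above the stub top.

```bash
python3 -m jog '[{"grip":1,"x":-10,"y":-1,"z":-0.5,"rx":0,"ry":0,"rz":0},{"grip":1,"x":-18,"y":-1,"z":0,"rx":0,"ry":0,"rz":0},{"grip":1,"x":-22,"y":-1,"z":0,"rx":0,"ry":0,"rz":0},{"grip":1,"x":-24,"y":-1,"z":0,"rx":0,"ry":0,"rz":0},{"grip":1,"x":-24,"y":-1,"z":0,"rx":0,"ry":0,"rz":0},{"grip":1,"x":-24,"y":-1,"z":0,"rx":0,"ry":0,"rz":0},{"grip":1,"x":-24,"y":-1,"z":0,"rx":0,"ry":0,"rz":0},{"grip":1,"x":-24,"y":-1,"z":0,"rx":0,"ry":0,"rz":0}]'
python3 -m jog '[{"grip":1,"x":-20,"y":0,"z":0,"rx":0,"ry":0,"rz":0},{"grip":1,"x":-13,"y":0,"z":0,"rx":0,"ry":0,"rz":0},{"grip":1,"x":-7,"y":0,"z":0,"rx":0,"ry":0,"rz":0},{"grip":1,"x":0,"y":0,"z":0,"rx":0,"ry":0,"rz":0},{"grip":1,"x":0,"y":0,"z":0,"rx":0,"ry":0,"rz":0},{"grip":1,"x":0,"y":0,"z":0,"rx":0,"ry":0,"rz":0}]'
python3 - <<'E'
from m import *
from plan import *
p,phi,R=here()
a=cam("scene");b=cam("side");pickle.dump((a,b,p,R),open("w12.pkl","wb"))
crop(a["frame"],260,190,115,86,6.9,"s12.png")
crop(b["frame"],260,170,115,86,6.9,"d12.png")
E
```

```text
time: 18.1
eef_pos: [0.4562, -0.0931, 0.3097]
tcp_rot: [0.73, -0.683, -0.001, 0.0]
contact_force: [-0.0, 0.0, -2.0]
opening: 0.164
time: 18.6
eef_pos: [0.4541, -0.0553, 0.3102]
tcp_rot: [0.73, -0.683, 0.0, 0.0]
contact_force: [-0.7, -0.4, -2.0]
opening: 0.162
t 18.6 pos [ 0.4541 -0.0553  0.3102] phi -86.2 tilt [ 0.0001 -0.0003] F [-0.7 -0.4 -2. ] op 0.162
```

View pics/s12.png

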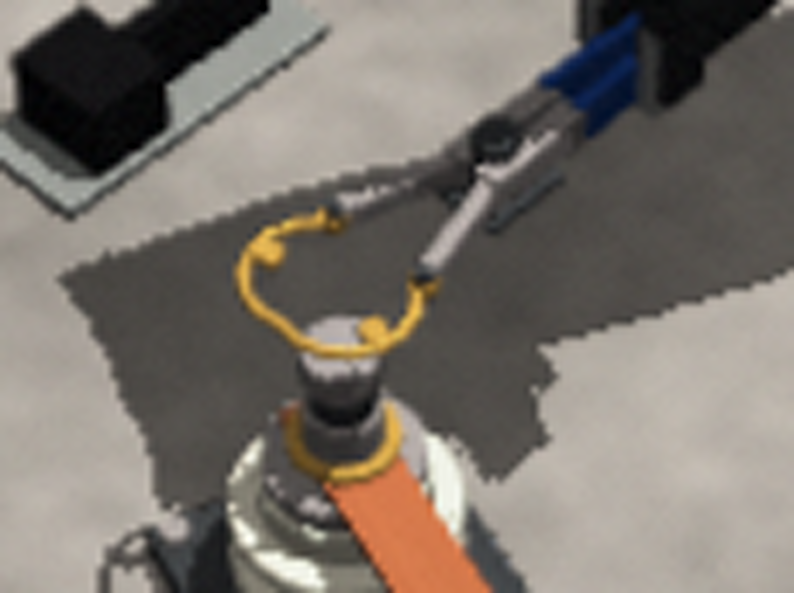

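View pics/d12.png

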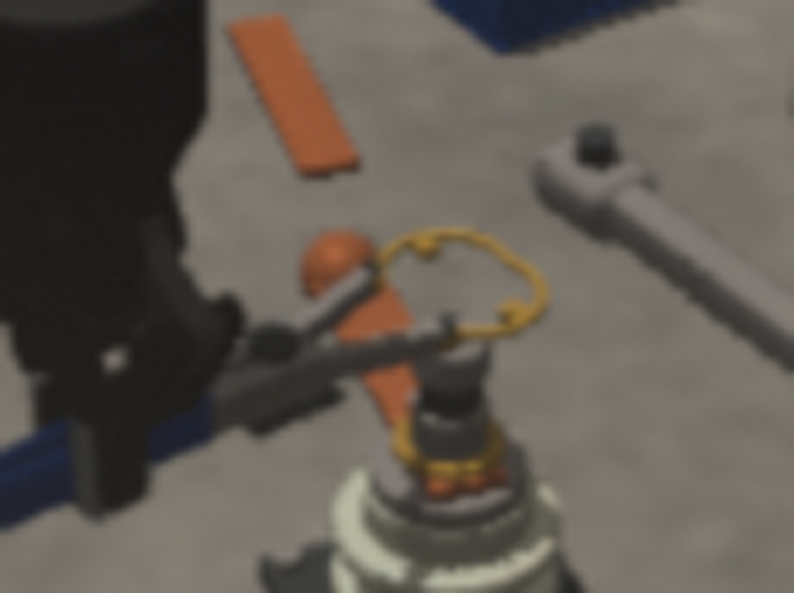

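```bash
cat > rel.py <<'E'
from m import *
from plan import *
def rel(a,b,p,R,sa,sb,t1,t2,stub_a,stub_b,k=None):
    T1,r1=tri((a,b),(sa(*t1[0]),sb(*t1[1])));T2,r2=tri((a,b),(sa(*t2[0]),sb(*t2[1])))
    M=(T1+T2)/2; St,r3=tri((a,b),(stub_a,stub_b))
    print("T+y",np.round(T1,4),r1,"T-y",np.round(T2,4),r2,"sep",np.round(np.linalg.norm(T1-T2),4))
    print("mid",np.round(M,4),"mid tool",np.round(R.T@(M-p)*1000,1),"stubtop",np.round(St,4),r3)
    d=St-M; print("stub-mid world mm",np.round(d*1000,1),"tool",np.round(R.T@d*1000,1))
    kin=p+R@np.array([0,-.1385,.159]); print("kin ring",np.round(kin,4))
E
python3 - <<'E'
from rel import *
a,b,p,R=pickle.load(open("w12.pkl","rb"))
sa=lambda x,y:S(x,y,260,190,6.9); sb=lambda x,y:S(x,y,260,170,6.9)
rel(a,b,p,R,sa,sb,((373,330),(427,244)),((268,248),(513,313)),pts["stubtop"][0],pts["stubtop"][1])
P,r=tri((a,b),(sa(493,135),sb(274,341)));print("piv",P,r)
E
```

```text
T+y [ 0.591  -0.0239  0.1519] [array([-1. ,  0.1]), array([-1.1, -0.1])] T-y [ 0.5928 -0.0686  0.1519] [array([-0.7,  0.1]), array([-0.9, -0. ])] sep 0.0447
mid [ 0.5919 -0.0462  0.1519] mid tool [  -0.  -138.   158.4] stubtop [ 0.5886 -0.0416  0.1267] [array([-1.2,  0.1]), array([-1.4, -0.1])]
stub-mid world mm [ -3.2   4.6 -25.1] tool [-4.8  2.9 25.1]
kin ring [ 0.5923 -0.0462  0.1512]
piv [ 0.5181553  -0.05170972  0.16111549] [array([-0.8,  0.1]), array([-1. , -0.1])]
```

Kinematics and triangulation agree on the ring centre to within 0.5 mm. The stub lies at tool (−4.8,+2.9) from it. I correct this and look again before descending.

```bash
python3 -m jog '[{"grip":1,"x":-2,"y":1,"z":0,"rx":0,"ry":0,"rz":0},{"grip":1,"x":-2,"y":1,"z":0,"rx":0,"ry":0,"rz":0},{"grip":1,"x":-1,"y":1,"z":2,"rx":0,"ry":0,"rz":0},{"grip":1,"x":0,"y":0,"z":2,"rx":0,"ry":0,"rz":0},{"grip":1,"x":0,"y":0,"z":2,"rx":0,"ry":0,"rz":0},{"grip":1,"x":0,"y":0,"z":2,"rx":0,"ry":0,"rz":0},{"grip":1,"x":0,"y":0,"z":0,"rx":0,"ry":0,"rz":0},{"grip":1,"x":0,"y":0,"z":0,"rx":0,"ry":0,"rz":0}]'
python3 - <<'E'
from m import *
from plan import *
p,phi,R=here()
a=cam("scene");b=cam("side");pickle.dump((a,b,p,R),open("w13.pkl","wb"))
crop(a["frame"],275,205,80,60,9.9,"s13.png")
crop(b["frame"],285,190,80,60,9.9,"d13.png")
E
```

```text
time: 19.37
eef_pos: [0.4506, -0.0501, 0.302]
tcp_rot: [0.73, -0.683, -0.0, 0.0]
contact_force: [0.9, 0.5, -1.2]
opening: 0.159
t 19.37 pos [ 0.4506 -0.0501  0.302 ] phi -86.18 tilt [-0.0004  0.0002] F [ 0.9  0.5 -1.2] op 0.159
```

View pics/s13.png

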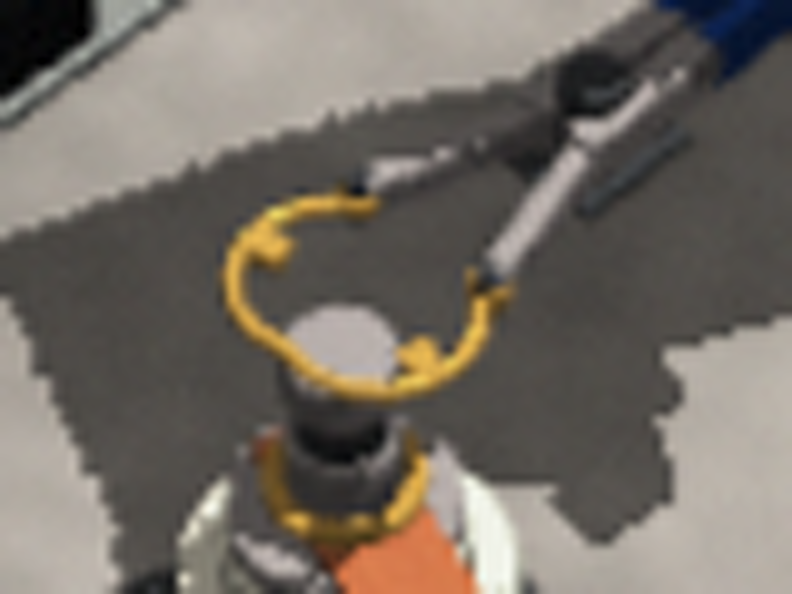

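View pics/d13.png

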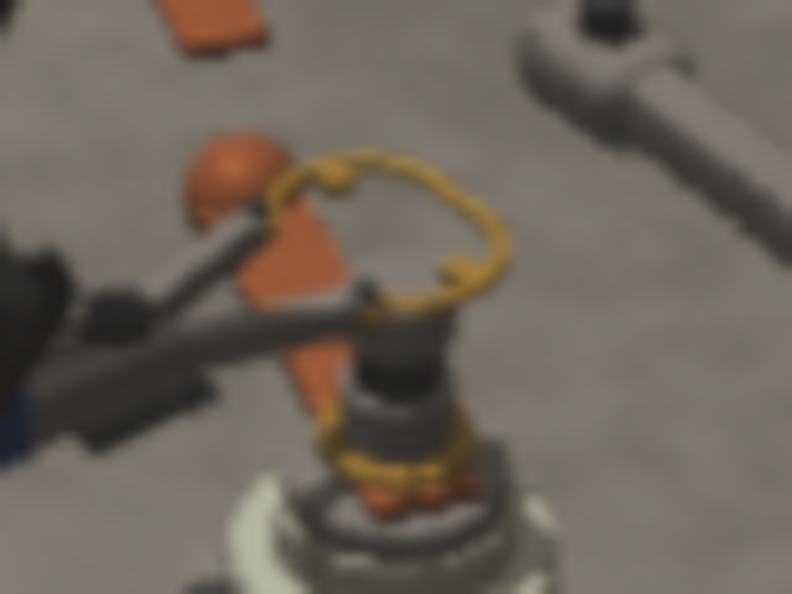

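```bash
python3 - <<'E'
from rel import *
a,b,p,R=pickle.load(open("w13.pkl","rb"))
out=[]
for c,(ox,oy) in ((a,(275,205)),(b,(285,190))):
    im=cv2.resize(c["frame"][oy:oy+60,ox:ox+80,::-1],None,fx=9.9,fy=9.9,interpolation=cv2.INTER_CUBIC)
    tp=lambda t:tuple(int(round(v)) for v in ((proj(c,p+R@(np.array(t)/1000))-[ox,oy]+.5)*9.9-.5))
    # ring plane: centre + circles r=17 (stub+4), centre line ticks
    for s in (-110,-120,-130,-138.5,-150,-155,-160,-165): cv2.circle(im,tp((0,s,158.7)),2,(255,0,0),-1)
    for r,col in ((17,(0,255,0)),(23,(0,0,255))):
        cv2.polylines(im,[np.array([tp((r*np.cos(t),-138.5+r*np.sin(t),158.7)) for t in np.linspace(0,6.28,60)])],True,col,1)
    # stub top rim at raw estimate
    q=lambda X:tuple(int(round(v)) for v in ((proj(c,X)-[ox,oy]+.5)*9.9-.5))
    cv2.polylines(im,[np.array([q((.5886+.013*np.cos(t),-.0416+.013*np.sin(t),.128)) for t in np.linspace(0,6.28,60)])],True,(255,255,0),1)
    out.append(im)
cv2.imwrite("pics/ov13a.png",out[0]);cv2.imwrite("pics/ov13b.png",out[1])
E
```

```text
(no output)
```

View pics/ov13a.png

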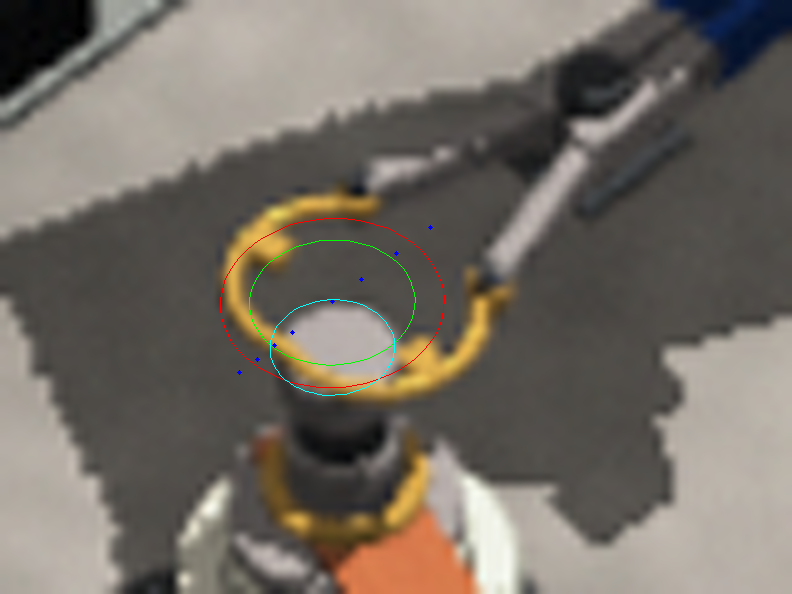

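View pics/ov13b.png

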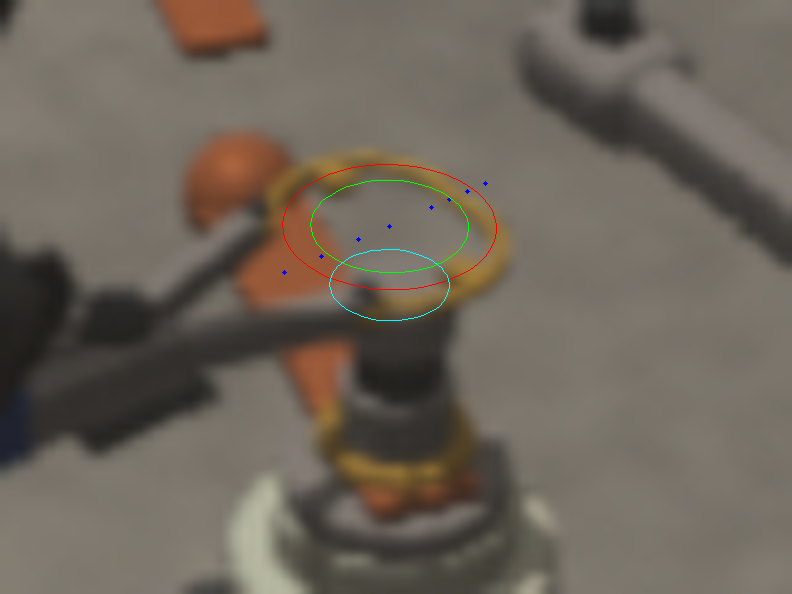

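The overlay, shifted by the known 1 px bias, shows the ring's front wire only about 15.5 mm ahead of the centre. The levers are over-squeezed past the soft stop (opening 0.16 against about 0.25 for 22 mm) and the front of the ring is pulled in. The fingers seem to lock, so I ease them in small steps by setpoint, watching the opening and the pliers.

```bash
python3 -m jog '[{"grip":0.84,"x":0,"y":0,"z":-2,"rx":0,"ry":0,"rz":0},{"grip":0.83,"x":0,"y":0,"z":-2,"rx":0,"ry":0,"rz":0},{"grip":0.82,"x":0,"y":0,"z":0,"rx":0,"ry":0,"rz":0},{"grip":0.82,"x":0,"y":0,"z":0,"rx":0,"ry":0,"rz":0}]' 60
python3 - <<'E'
from plan import *
here()
w=cam('wrist');cv2.imwrite('pics/w14.png',w['frame'][:,:,::-1])
E
```

```text
time: 19.8
eef_pos: [0.4508, -0.0502, 0.3066]
tcp_rot: [0.73, -0.683, 0.0, -0.0]
contact_force: [-0.4, -0.5, -1.3]
opening: 0.181
t 19.8 pos [ 0.4508 -0.0502  0.3066] phi -86.18 tilt [ 0.0008 -0.0003] F [-0.4 -0.5 -1.3] op 0.181
```

View pics/w14.png

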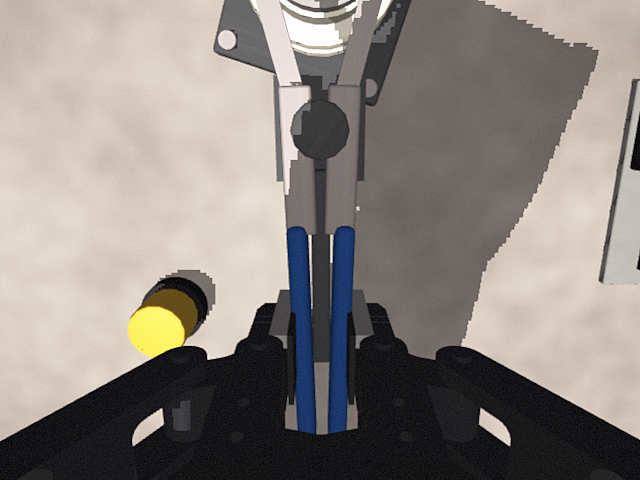

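The opening follows the setpoint (0.181), and the pliers are unmoved in the hand (pivot still at (320,129)). I ease further.

```bash
python3 -m jog '[{"grip":0.81,"x":0,"y":0,"z":0,"rx":0,"ry":0,"rz":0},{"grip":0.80,"x":0,"y":0,"z":0,"rx":0,"ry":0,"rz":0},{"grip":0.79,"x":0,"y":0,"z":0,"rx":0,"ry":0,"rz":0},{"grip":0.79,"x":0,"y":0,"z":0,"rx":0,"ry":0,"rz":0},{"grip":0.79,"x":0,"y":0,"z":0,"rx":0,"ry":0,"rz":0}]' 60
python3 - <<'E'
from m import *
from plan import *
p,phi,R=here()
w=cam('wrist');cv2.imwrite('pics/w15.png',w['frame'][:,:,::-1])
a=cam("scene");b=cam("side");pickle.dump((a,b,p,R),open("w15.pkl","wb"))
crop(a["frame"],275,205,80,60,9.9,"s15.png")
crop(b["frame"],285,190,80,60,9.9,"d15.png")
E
```

```text
time: 20.27
eef_pos: [0.4507, -0.0501, 0.3062]
tcp_rot: [0.73, -0.683, -0.0, 0.0]
contact_force: [0.2, -0.0, -2.3]
opening: 0.215
t 20.27 pos [ 0.4507 -0.0501  0.3062] phi -86.18 tilt [-0.0001  0.    ] F [ 0.2 -0.  -2.3] op 0.215
```

View pics/w15.png

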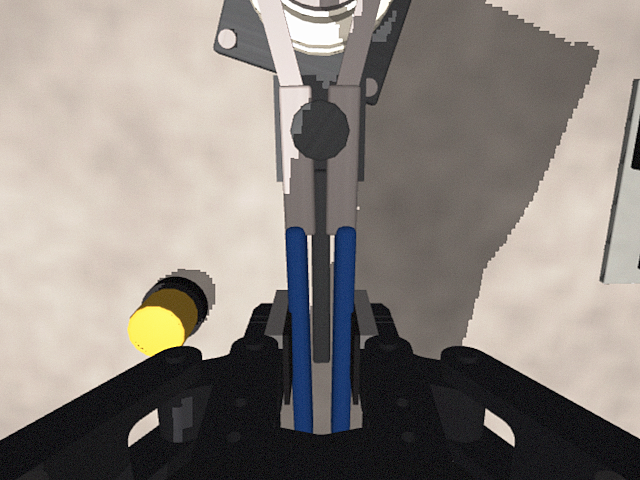

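View pics/s15.png

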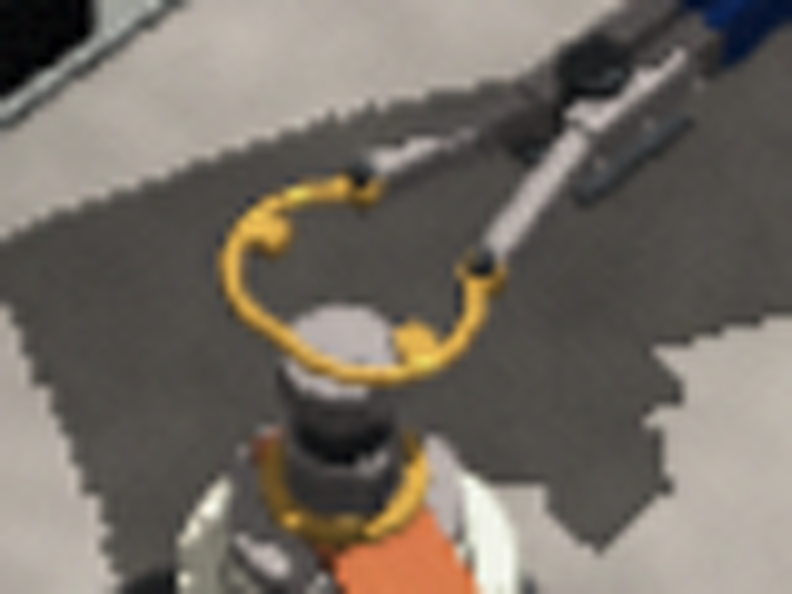

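View pics/d15.png

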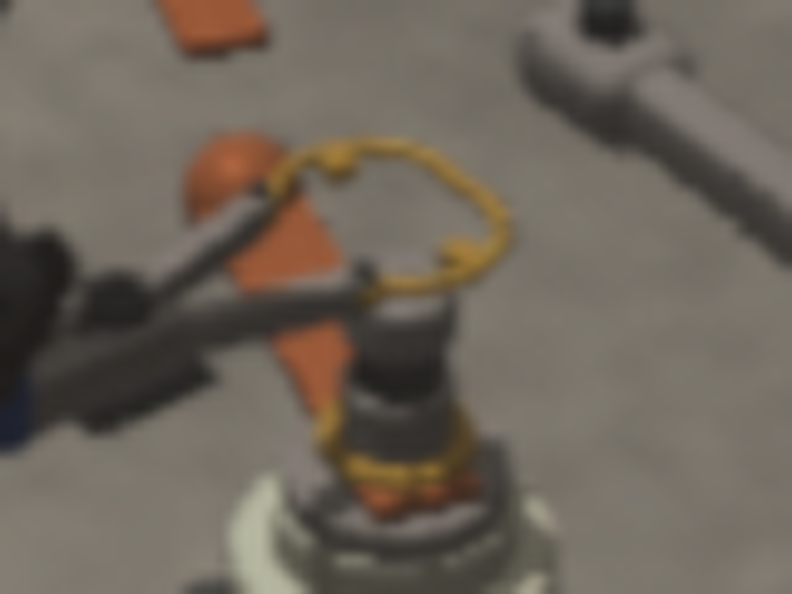

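```bash
cat > ov.py <<'E'
from rel import *
def ov(a,b,p,R,boxes,tag,stub=(.5886,-.0416),zr=158.7,sh=((1,0),(1,0)),W=80,H=60,F=9.9,zst=None):
    for c,(ox,oy),s,n in ((a,boxes[0],sh[0],"a"),(b,boxes[1],sh[1],"b")):
        im=cv2.resize(c["frame"][oy:oy+H,ox:ox+W,::-1],None,fx=F,fy=F,interpolation=cv2.INTER_CUBIC)
        im=cv2.convertScaleAbs(im,alpha=1.3)
        q=lambda X:tuple(int(round(v)) for v in ((proj(c,X)+s-[ox,oy]+.5)*F-.5))
        tp=lambda t:q(p+R@(np.array(t)/1000))
        z=(p+R@np.array([0,-.1385,zr/1000]))[2]
        for sx in (-120,-138.5,-150,-155,-160): cv2.circle(im,tp((0,sx,zr)),2,(255,0,0),-1)
        circ=lambda cx,r,z,col:cv2.polylines(im,[np.array([q((cx[0]+r*np.cos(t),cx[1]+r*np.sin(t),z)) for t in np.linspace(0,6.28,60)])],True,col,1)
        circ(stub,.013,z,(0,255,0)); circ(stub,.013,.128,(255,255,0))
        cv2.imwrite(f"pics/{tag}{n}.png",im)
E
python3 - <<'E'
from ov import *
a,b,p,R=pickle.load(open("w15.pkl","rb"))
ov(a,b,p,R,((275,205),(285,190)),"ov15")
E
```

```text
(no output)
```

View pics/ov15a.png

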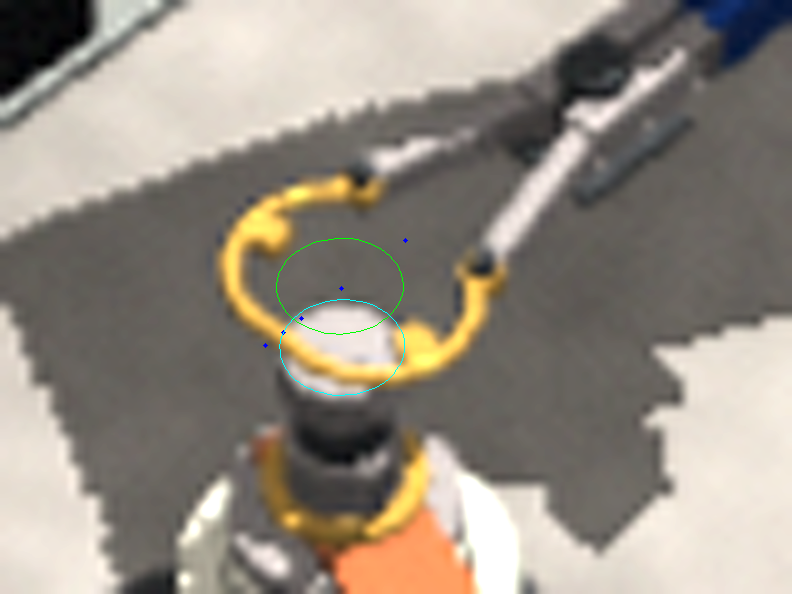

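View pics/ov15b.png

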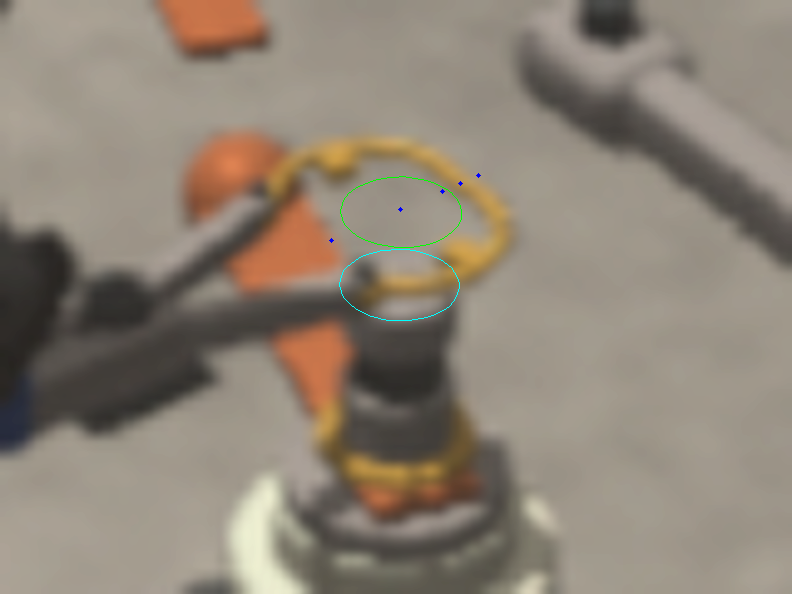

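The stub circle drawn in the ring plane (green) sits inside the ring with clearance all round, and the teeth midpoint coincides with the stub axis. I descend to just above the stub top and check again.

```bash
python3 -m jog '[{"grip":0.78,"x":0,"y":0,"z":2,"rx":0,"ry":0,"rz":0},{"grip":0.78,"x":0,"y":0,"z":4,"rx":0,"ry":0,"rz":0},{"grip":0.78,"x":0,"y":0,"z":4,"rx":0,"ry":0,"rz":0},{"grip":0.78,"x":0,"y":0,"z":3,"rx":0,"ry":0,"rz":0},{"grip":0.78,"x":0,"y":0,"z":0,"rx":0,"ry":0,"rz":0},{"grip":0.78,"x":0,"y":0,"z":0,"rx":0,"ry":0,"rz":0},{"grip":0.78,"x":0,"y":0,"z":0,"rx":0,"ry":0,"rz":0}]' 60
python3 - <<'E'
from ov import *
p,phi,R=here()
a=cam("scene");b=cam("side");pickle.dump((a,b,p,R),open("w16.pkl","wb"))
ov(a,b,p,R,((275,205),(285,190)),"ov16")
crop(a["frame"],290,215,60,45,13,"s16.png");crop(b["frame"],295,195,60,45,13,"d16.png")
w=cam('wrist');crop(w["frame"],160,80,320,280,2,"w16.png")
E
```

```text
time: 21.0
eef_pos: [0.4507, -0.0501, 0.2932]
tcp_rot: [0.73, -0.683, -0.0, 0.0]
contact_force: [0.2, 0.4, -1.5]
opening: 0.222
t 21.0 pos [ 0.4507 -0.0501  0.2932] phi -86.18 tilt [-0.0001  0.    ] F [ 0.2  0.4 -1.5] op 0.222
```

View pics/s16.png

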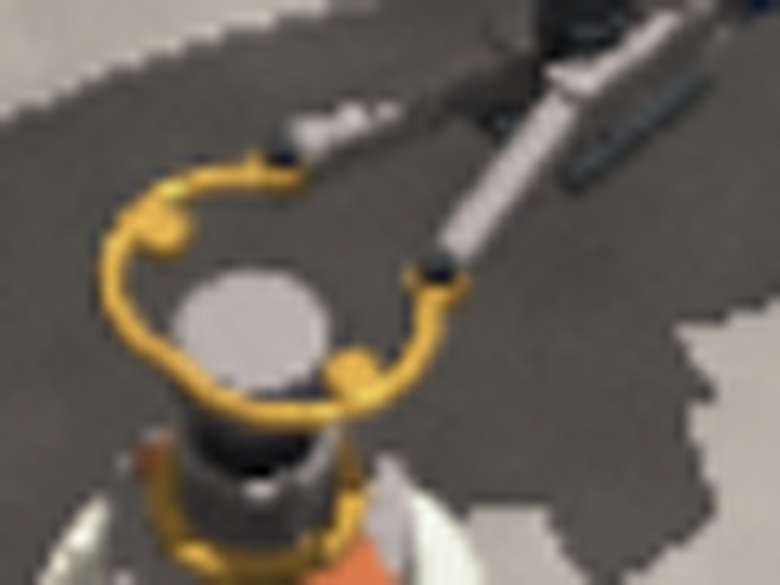

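View pics/d16.png

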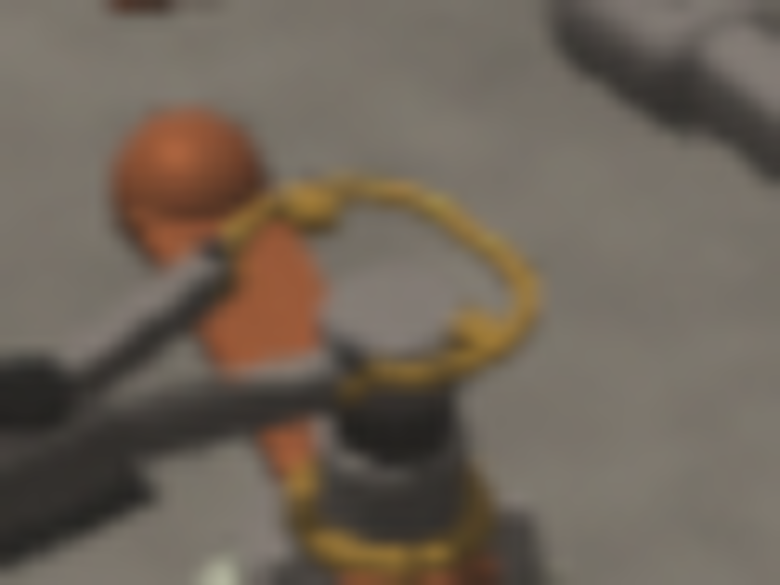

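View pics/ov16a.png

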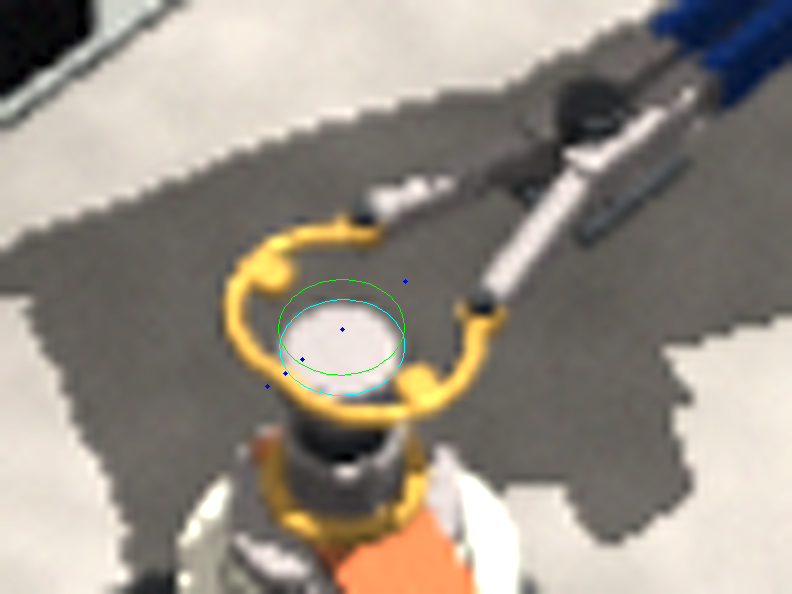

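View pics/ov16b.png

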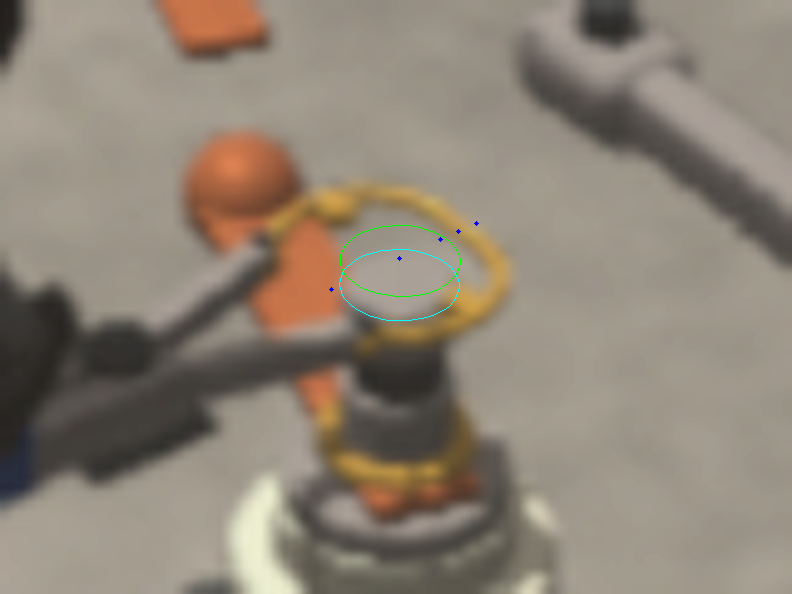

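View pics/w16.png

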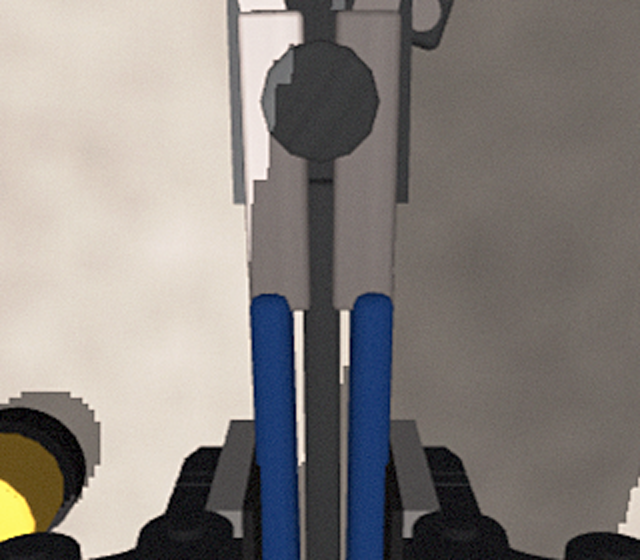

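The ring hovers just above the stub. In scene, the teeth midpoint (342,327) coincides with the axis point (342,329); in side it is (400,254) against (399,258). The tightest gap is at the front wire, about 2–3 mm, so I bias 0.7 mm forward and descend in two stages, watching the force.

```bash
python3 -m jog '[{"grip":0.78,"x":0,"y":-0.7,"z":0,"rx":0,"ry":0,"rz":0},{"grip":0.78,"x":0,"y":0,"z":2,"rx":0,"ry":0,"rz":0},{"grip":0.78,"x":0,"y":0,"z":3,"rx":0,"ry":0,"rz":0},{"grip":0.78,"x":0,"y":0,"z":3,"rx":0,"ry":0,"rz":0},{"grip":0.78,"x":0,"y":0,"z":2,"rx":0,"ry":0,"rz":0},{"grip":0.78,"x":0,"y":0,"z":0,"rx":0,"ry":0,"rz":0},{"grip":0.78,"x":0,"y":0,"z":0,"rx":0,"ry":0,"rz":0}]'
python3 - <<'E'
from ov import *
p,phi,R=here()
a=cam("scene");b=cam("side");pickle.dump((a,b,p,R),open("w17.pkl","wb"))
crop(a["frame"],290,220,60,45,13,"s17.png");crop(b["frame"],295,200,60,45,13,"d17.png")
E
```

```text
time: 21.73
eef_pos: [0.4513, -0.05, 0.2829]
tcp_rot: [0.73, -0.683, -0.0, 0.0]
contact_force: [0.6, -0.4, -1.4]
opening: 0.222
t 21.73 pos [ 0.4513 -0.05    0.2829] phi -86.18 tilt [-0.0007  0.0002] F [ 0.6 -0.4 -1.4] op 0.222
```

View pics/s17.png

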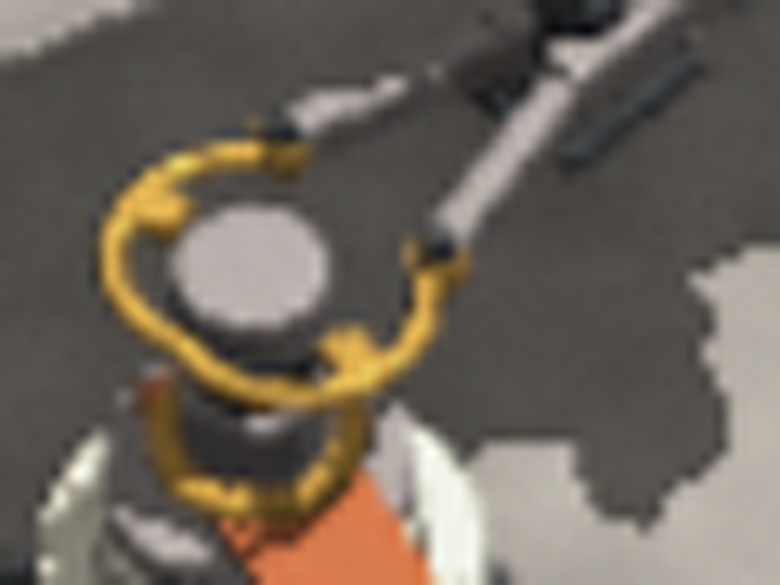

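View pics/d17.png

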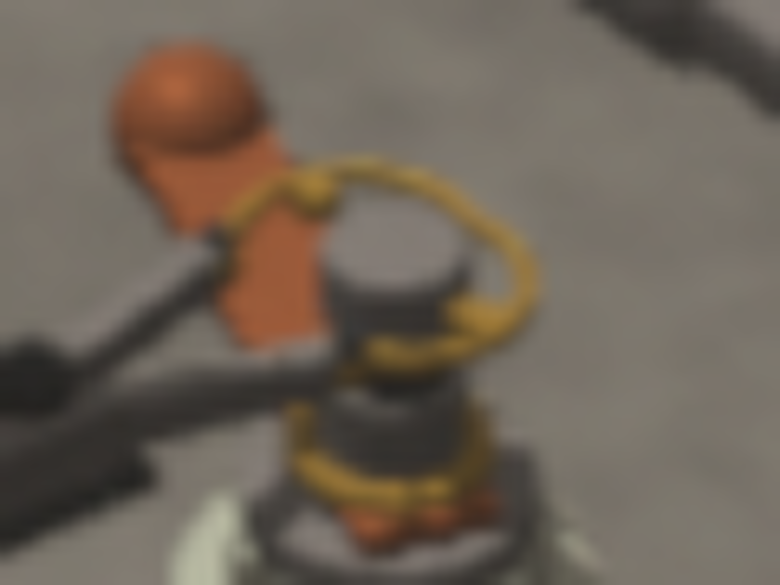

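The ring is round the stub with the stub top standing through it, and the force is unchanged at about 1.4 N (the pliers' weight). I go the remaining 16.5 mm.

```bash
python3 -m jog '[{"grip":0.78,"x":0,"y":0,"z":2,"rx":0,"ry":0,"rz":0},{"grip":0.78,"x":0,"y":0,"z":3,"rx":0,"ry":0,"rz":0},{"grip":0.78,"x":0,"y":0,"z":3,"rx":0,"ry":0,"rz":0},{"grip":0.78,"x":0,"y":0,"z":3,"rx":0,"ry":0,"rz":0},{"grip":0.78,"x":0,"y":0,"z":3,"rx":0,"ry":0,"rz":0},{"grip":0.78,"x":0,"y":0,"z":2,"rx":0,"ry":0,"rz":0},{"grip":0.78,"x":0,"y":0,"z":0,"rx":0,"ry":0,"rz":0},{"grip":0.78,"x":0,"y":0,"z":0,"rx":0,"ry":0,"rz":0}]'
python3 - <<'E'
from ov import *
p,phi,R=here()
a=cam("scene");b=cam("side");pickle.dump((a,b,p,R),open("w18.pkl","wb"))
ov(a,b,p,R,((275,215),(285,195)),"ov18")
crop(a["frame"],290,220,60,45,13,"s18.png");crop(b["frame"],295,200,60,45,13,"d18.png")
w=cam('wrist');crop(w["frame"],160,80,320,280,2,"w18.png")
E
```

```text
time: 22.5
eef_pos: [0.4513, -0.0501, 0.267]
tcp_rot: [0.73, -0.683, -0.0, 0.0]
contact_force: [0.3, 0.0, -2.6]
opening: 0.22
t 22.5 pos [ 0.4513 -0.0501  0.267 ] phi -86.18 tilt [-0.0005  0.0001] F [ 0.3  0.  -2.6] op 0.22
```

View pics/s18.png

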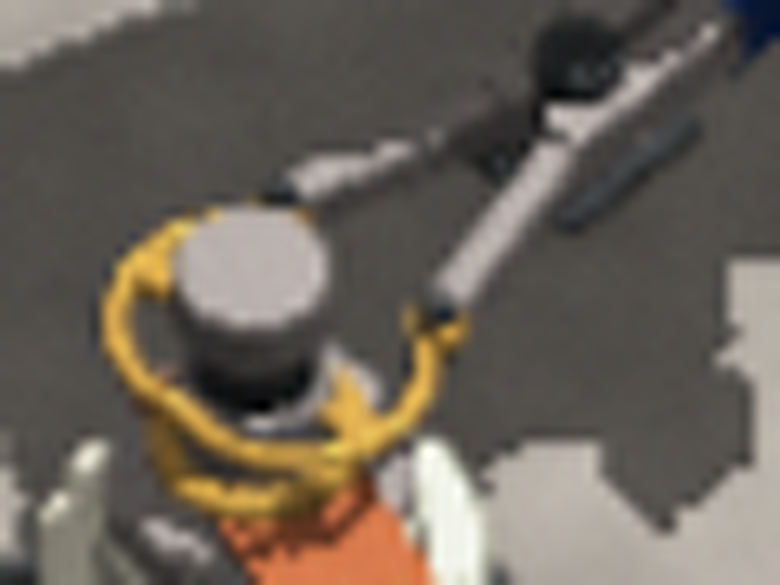

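View pics/d18.png

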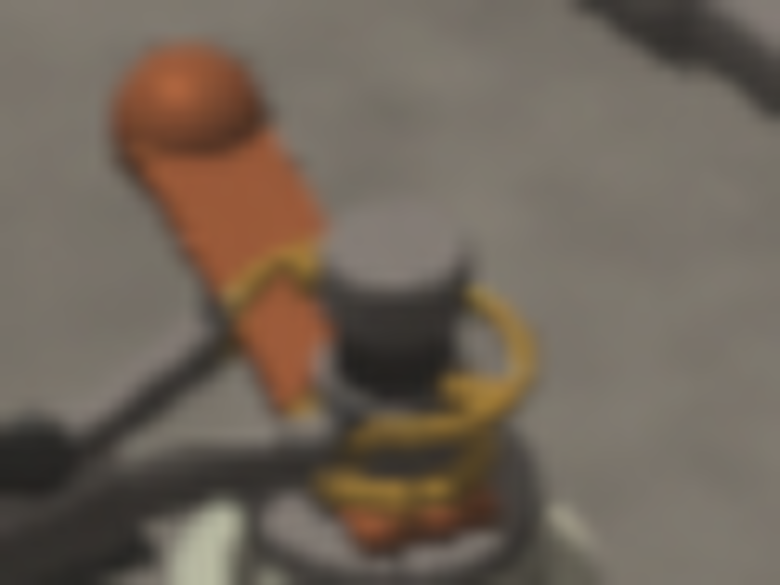

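View pics/ov18a.png

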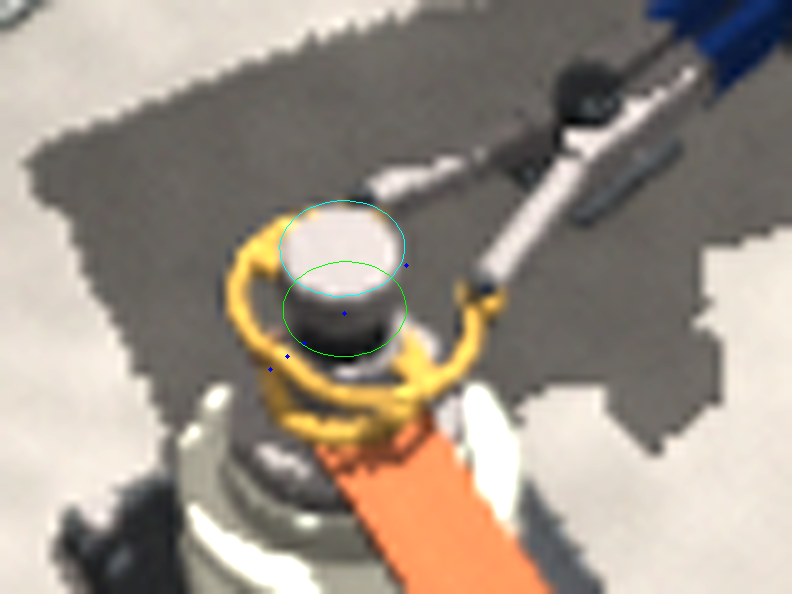

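View pics/ov18b.png

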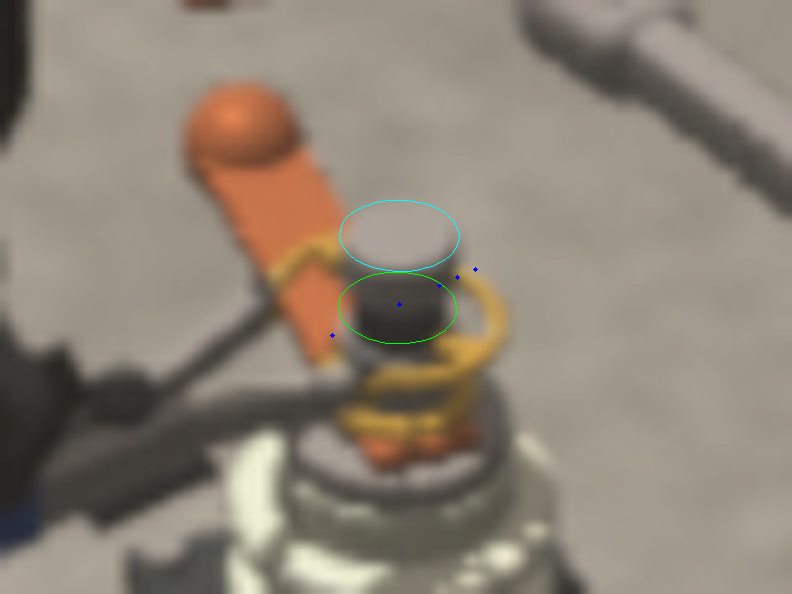

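View pics/w18.png

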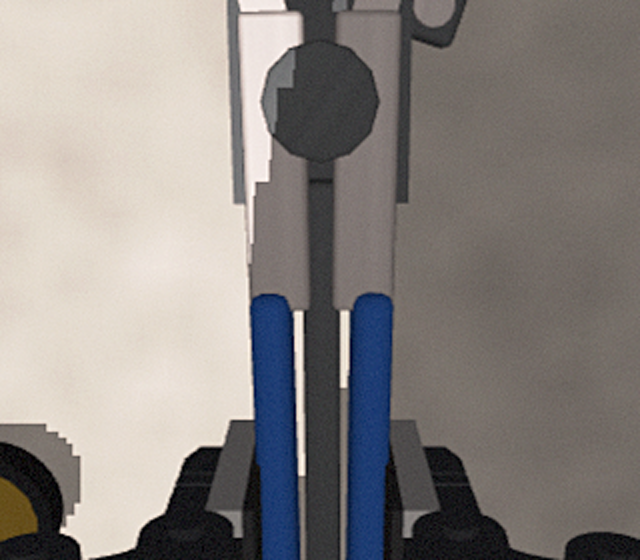

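The ring is at the groove: TCP z 0.267 gives ring z ≈ 0.1085. The pliers are unmoved in the hand and the force is weight only. By kinematics the ring is at (0.5895,−0.0409) and the stub at (0.5886,−0.0416). I trim by under 1 mm, then make a final check of everything.

```bash
python3 -m jog '[{"grip":0.78,"x":0.5,"y":0.7,"z":0.5,"rx":0,"ry":0,"rz":0},{"grip":0.78,"x":0,"y":0,"z":0,"rx":0,"ry":0,"rz":0},{"grip":0.78,"x":0,"y":0,"z":0,"rx":0,"ry":0,"rz":0},{"grip":0.78,"x":0,"y":0,"z":0,"rx":0,"ry":0,"rz":0},{"grip":0.78,"x":0,"y":0,"z":0,"rx":0,"ry":0,"rz":0},{"grip":0.78,"x":0,"y":0,"z":0,"rx":0,"ry":0,"rz":0}]'
python3 - <<'E'
from ov import *
p,phi,R=here()
kin=p+R@np.array([0,-.1385,.1587]);print("ring kin",kin,"vs stub raw (.5886,-.0416,.108)")
a=cam("scene");b=cam("side")
a0,b0=pickle.load(open("c.pkl","rb"))
cv2.imwrite("pics/s19.png",a["frame"][:,:,::-1])
crop(b["frame"],295,200,60,45,13,"d19.png")
d=cv2.absdiff(a["frame"],a0["frame"]).max(2)
for n,(x,y,w,h) in dict(tester=(425,300,45,85),B=(480,280,50,40),C=(485,345,65,55),plug=(385,230,35,35),cap=(425,395,40,40),bar=(340,385,50,70),wrench=(195,280,115,120),pink=(195,130,55,65)).items():
    print(n,"changed px>40:",int((d[y:y+h,x:x+w]>40).sum()))
E
```

```text
time: 23.15
eef_pos: [0.4507, -0.0506, 0.2668]
tcp_rot: [0.73, -0.683, 0.0, -0.0]
contact_force: [0.4, -0.4, -1.4]
opening: 0.222
t 23.15 pos [ 0.4507 -0.0506  0.2668] phi -86.18 tilt [ 0.0001 -0.    ] F [ 0.4 -0.4 -1.4] op 0.222
ring kin [ 0.588926   -0.04140215  0.10807036] vs stub raw (.5886,-.0416,.108)
tester changed px>40: 57
B changed px>40: 652
C changed px>40: 51
plug changed px>40: 0
cap changed px>40: 0
bar changed px>40: 0
wrench changed px>40: 0
pink changed px>40: 0
```

View pics/s19.png

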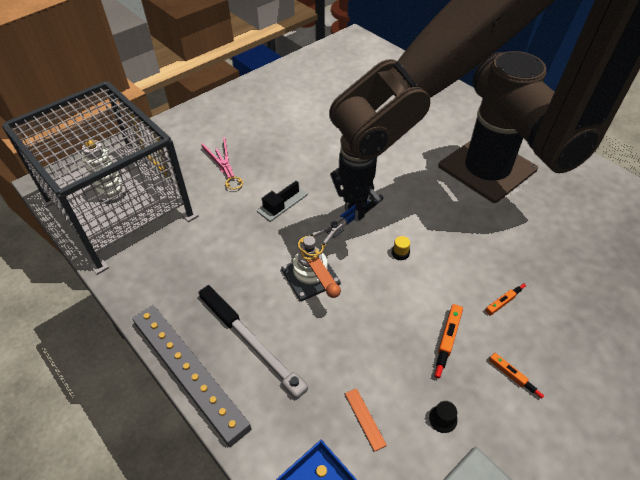

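View pics/d19.png

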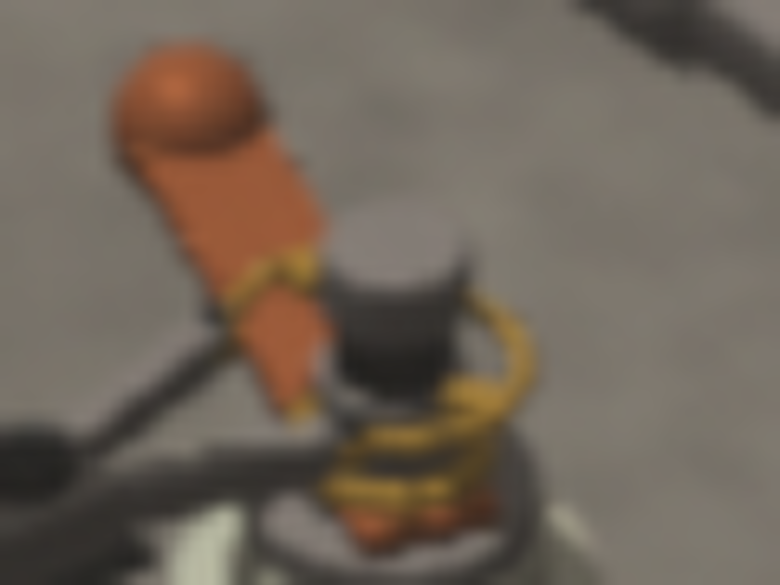

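The bench is as it was: plug, cap, bar, wrench and pink pliers show 0 changed pixels. Tester B's changes are where the arm's shadow lay at the start. The tester lies flat and the ring is around the groove. Handing in.

```bash
python3 -c "
from plant import sign_off
print(sign_off())"
```

```text
the job is handed in; nothing more can be done
None
```

The job is handed in at about 23 s of the 58 s allowed; the sign-off gives no verdict.

- **Voltage test:** I picked up the largest orange tester and pointed its red tip at the copper ball. By the arm's position readings the tip was about 3 cm from the ball's surface, on line to about 1°, and it held still for about 1.4 s. I then laid it back flat in its original place.
- **Ring:** I squeezed the blue pliers to their stop, lifted them, carried the ring over the stub and lowered it to the groove. I finished holding it there.

**Last checks:**
- **Ring position:** by the arm's position readings, the ring centre is at (0.5889, −0.0414, 0.1081). The groove is measured at (0.5886, −0.0416), with its height given as 0.108.
- **Level and clear:** the tool is level, and the outside force is only the pliers' weight, with no sign of contact. The pliers did not slip in the hand.
- **Other items:** plug, cap, bar, wrench and pink pliers are unchanged in the picture. The small tester B showed changed pixels, which I put down to the arm's shadow having moved.

**What disagreed:**
- **Over-squeezing:** at 60–100 N the handles went past their soft stop and pulled in the front of the ring. I eased them to an opening of 0.22, still slightly past parallel, so the ring stays fully spread. Hovering over the stub, the front gap looked like 2–3 mm rather than the 4 mm in the description; the groove is narrower, so it is wider there.
- **Camera measurements:** camera and kinematics differed by about 5 mm on the tester tip, along the tester's own axis, so the tip may have stood a few millimetres farther from the ball than stated. The two fixed cameras also show a consistent bias of about 1 px.

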